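# Hold the side of a new book box square while its glue takes

### The job

The freshly glued side of the plywood book box leans inwards. First drop the spoiled strip that lies on the box's base into the cardboard waste carton; then pick up the try square by its wooden stock, stand it on the base near the middle of the side, blade towards the side, and press it down and firmly into the corner until the stock lies flat on the base and the whole blade edge bears on the side, so that the side stands upright. Finish while still holding the square pressed there, without forcing the side outwards past upright at any time and without disturbing the other things on the table.

Things in the scene. Friction and masses are not known exactly. Their poses are not given: they have to be found in the camera images.
- base_panel: Base of the book box: birch plywood 300 (x) x 240 (y) x 12 mm, fixed on a brown building board (380 x 310 x 12 mm) between pine battens that stand 2 mm higher than it along its edges at x = +-163 and y = -134 mm. Origin: centre of its underside, 12 mm above the table; its top is at +12 mm. z up; +y points horizontally to the leaning side. Never moves.
- side (a joint): Lean of the box's side, rad: 0 = upright, square to the base; positive = leaning inwards over the base (starts at 0.07 to 0.12); negative = forced outwards. It pivots about its inner lower edge, along the base's x axis through point corner. The taped joint is springy: 2 to 3 N outwards at the top bring it upright; it leans in again when let go.
- side_panel: The side: birch plywood 300 (along x) x 12 thick x 110 mm high, standing on the +y edge of the base. Origin: middle of its inner lower edge (same place as point corner); z up along its inner face, y outwards through its thickness. The square bears on the inner face (-y), between the two short linen tapes near its ends (over 90 mm from the middle).
- corner (a point): Middle of the inside corner: where the side's inner lower edge meets the base's top. Axes as the base panel's: y outwards into the side, z up.
- try_square: Try square standing on its stock. Stock: dark red wood, brass tips, 150 (y) x 22 (x) x 34 mm (z). Steel blade 25 (y) x 3 mm (x) rises from the stock's +y end to 165 mm above the underside, outer edge flush with that end. Origin: centre of the stock's underside; z up. 0.3 to 0.45 kg, centre of mass about 16 mm towards the blade. Grip across the 22 mm at y = -60 to 0 mm, clear of the blade.
- square_heel (a point): The square's outer corner: bottom edge of its blade end, y = +75 mm on the underside. It must come to the inside corner of the box. Axes as the square's.
- spoiled_strip: Spoiled strip of dark-stained plywood with a split and a broken corner, lying flat on the base panel: 100 (x) x 45 (y) x 12 mm (z), 60 g. Origin: centre of its underside; it lies 75 mm or more (centre) in from the corner. Grip it across its 45 mm width.
- carton: Open cardboard waste carton, 250 (x) x 180 (y) x 100 mm high, walls and floor 5 mm, with a few flat scraps inside and flaps hanging down outside. Fixed. Origin: centre of its underside, on the table.
- weight_a: Bystander: round dark steel binder's weight, 42 mm wide, 56 mm high, standing on the base panel near its +x, -y corner. Origin: centre of its underside.
- weight_b: Bystander: round dark steel binder's weight, 42 mm wide, 56 mm high, standing on the base panel near its -x, -y corner. Origin: centre of its underside.
- glue_jar: Bystander: white glue jar with yellow lid, 72 mm wide, 80 mm high. Origin: centre of its underside.
- small_volume: Bystander: small dark volume lying flat, 130 x 180 x 32 mm. Origin: centre of its underside.
There are look-alikes about, which are no part of the job. There is more than one size of the spoiled_strip; the job needs the smaller. Leave any orange look-alike of the try_square alone.

How it is judged:
By the outcome, as a careful person would: the job done as asked, in the order asked, and still so for the second after the job is handed in, while the arm keeps its last pose, push and grip.
It also fails if it takes over 69 s, if anything falls off the work surface, if the arm or the gripper's body presses on something with over 40 N, if the wrist force passes 120 N, or if a joint passes its speed limit or range.

### The arm

A 6-joint arm with a two-finger parallel gripper is mounted at the origin on the work surface. World frame = base frame: x ahead of the robot, y to its left, z up, the work surface at z = 0. Lengths are in m, angles in rad, forces in N, time in s.
With the tool pointing down it reaches from about 0.4 to 0.925 m from the base axis. Payload 3.4 kg.
Tool frame: the origin (TCP) lies on the centre line of the jaws, within the pads' length; the fingertips stand 25 mm ahead of it and the grasp point (between the pads) lies 6 mm ahead of it; z points along the fingers, y is the direction in which the jaws open and shut (so a half turn about z gives the same grasp; the last joint's range is limited). The gripper opens to 85 mm and grips with 20 to 120 N. Pads are 22 mm wide; open, the fingers measure 114 mm over their backs; the gripper's body (76 mm by 85 mm) begins 54 mm behind the grasp point. The pads swing forward as they close: fully open they stand 13 mm farther back than shut.
Start: joints at [-1.407, 0.307, 1.506, -0, 1.328, -0.073], TCP at [0.135, -0.559, 0.231] pointing down, gripper open.
Joint ranges: [-3.12, 3.12], [-1.05, 2.28], [0.14, 2.33], [-1.42, 4.57], [0.1, 2.73], [-2.68, 2.68]. Speed limits (rad/s): [2.57, 2.57, 3.14, 3.14, 3.14, 3.14].

### API

Orientations are given as a unit quaternion [w, x, y, z].
In Python, from cell import arm, eyes gives the robot as it stands. The module is installed in compiled form; this text tells all that it offers.
- The arm moves only by the tool play_rows, never from a script. Its argument "steps" is a list of rows, each an object of numbers: "dx", "dy", "dz": the shift along the tool's x, y, z in m; "wx", "wy", "wz": the turn, a rotation vector about the tool's x, y, z in degrees; "grip": the finger opening in m, from 0 to 0.0854. In form: [{"dx": .., "dy": .., "dz": .., "wx": .., "wy": .., "wz": .., "grip": ..}, ...]. A call has 1 to 12 rows; each row shifts and turns the commanded pose from where the row before left it, along the tool's axes as they then stand; what a row does not reach is not made up. A row lasts 1/10 s, in which the tool goes at most 50 mm and 8.59 degrees, less where a joint would pass 70% of its speed; a pose out of reach is approached as far as the arm can. A call is refused whole if a number of a shift passes 0.05 or a number of a turn 8.59, either way. A call with a gripper value outside its range is refused whole. The fingers move at their own pace and stop on an object; the grip force is fixed at half the most. Time passes only in rows, so rows that do not move let the fingers close. It gives the time, the measured TCP pose, the force and the opening at its end, in the units of the state.
- arm.observe(): the state, without advancing time (a new reading comes with each control period).
- eyes.get_image(name): name is "side" or "top"; returns (picture, depth): 384x512x3 uint8, blue, green, red; 384x512 float32, m along the optical axis (not along the pixel's ray), 0 where there is no reading.
- eyes.calibration(name): a dict with "vfov" (degrees; the focal length in pixels is half the picture's height over the tangent of half this angle, whatever the lens; pixels are square), "cx", "cy" (the principal point, pixels), "eye" and "attitude" of the camera in the world. Camera axes: x right, y up, looking along -z (the intrinsics and any distortion apply to the point x, -y, -z); pixel columns grow to the right and rows downward; lengths in m; the calibration is good to about 2 mm. A picture is of the moment at which its call begins. calibration takes no time and is no camera call.
- arm.close_job(): hands the job in, once; it reports no verdict.
The state is a dict: "time_s": time; "qpos": joint angles; "qvel": joint speeds; "tau": joint torques, N m; "eef_pos": TCP position; "ee_rot": TCP orientation; "wrist_force": force on the tool from outside, world axes, zero at the start; "wrist_torque": the same for the moment, N m; "finger_gap": opening from 0.0 (shut) to 1.0 (fully open).
Only numpy, scipy, OpenCV 4.12 (cv2) and the standard library are available. Lean on these libraries where they do the work, as an engineer would, in place of code of your own. Each camera call takes 0.05 s, during which the arm holds its last target.

## Working session

There is one attempt and no reset: what is moved stays moved. The work goes in short steps, Python scripts to look and compute and a tool call to move; the robot and the scene stay as the last step left them, time stands still between calls to the robot, and variables do not carry over. Pictures are saved under pics/ and viewed, and the job is handed in when it is done.

Besides the shell and the picture viewer there is one more tool, called after "Emit:" as name([rows], argument=value, ...), one row to a line, values as JSON. play_rows: Moves the arm, as the interface text tells. Its arguments: {"type":"object","properties":{"steps":{"type":"array"}},"required":["steps"]}

```bash
mkdir -p pics; ls; python3 - <<'E'
from cell import arm, eyes
import cv2
print(arm.observe())
for n in("side","top"):
    p,d=eyes.get_image(n); cv2.imwrite(f"pics/{n}0.png",p)
    import numpy as np; np.save(f"{n}0.npy",d); print(n,eyes.calibration(n))
E
```

```text
pics
{'time_s': 0.0, 'qpos': array([-1.40748928e+00,  3.07588615e-01,  1.50766413e+00,  5.04707605e-06,
        1.32842519e+00, -7.34771628e-02]), 'qvel': array([ 0.00023057,  0.00026504,  0.00054209,  0.00051514, -0.00114265,
       -0.00039503]), 'tau': array([-4.02949125e-03, -4.57545054e+01, -2.51918095e+01, -4.59032253e-04,
        1.35943529e-02,  1.06636926e-05]), 'eef_pos': array([ 0.13475843, -0.55826339,  0.23007561]), 'ee_rot': array([-1.04170062e-03,  9.92999369e-01,  1.18115051e-01, -4.43677903e-05]), 'wrist_force': array([0.30493855, 0.66361974, 0.84449848]), 'wrist_torque': array([-0.03234211, -0.06299169,  0.0152414 ]), 'finger_gap': 0.9977107990838435}
side {'vfov': 42.259943998858716, 'cx': 253.86169132145434, 'cy': 198.0515985422092, 'eye': array([-0.06984305,  0.76108653,  1.12774691]), 'attitude': array([-0.28069724, -0.10538587,  0.34612995,  0.88898647])}
top {'vfov': 52.26947456821152, 'cx': 252.80927256484676, 'cy': 198.21097972242876, 'eye': array([ 0.35095018, -0.0472919 ,  1.05002566]), 'attitude': array([ 0.71341186,  0.02756125, -0.04249742, -0.69891191])}
```

View pics/side0.png

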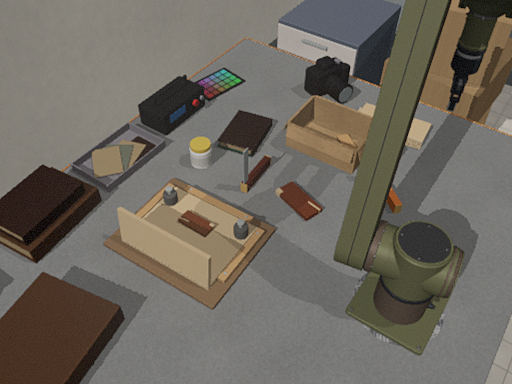

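View pics/top0.png

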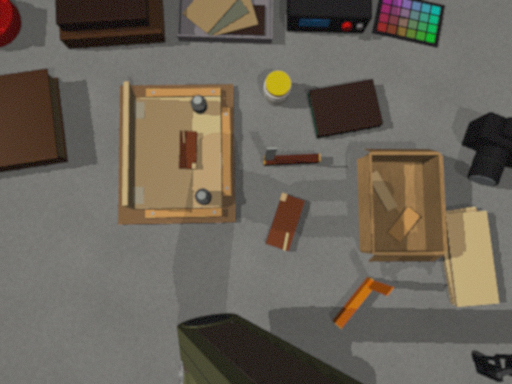

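```bash
cat > h.py <<'E'
import numpy as np, cv2
from scipy.spatial.transform import Rotation as R
from cell import arm, eyes
def Q(q): return R.from_quat([q[1],q[2],q[3],q[0]])
def cloud(name,d):
    c=eyes.calibration(name); f=192/np.tan(np.radians(c['vfov']/2))
    v,u=np.mgrid[0:384,0:512]
    P=np.stack([(u-c['cx'])/f*d,-(v-c['cy'])/f*d,-d],-1)
    W=P@Q(c['attitude']).as_matrix().T+c['eye']; W[d==0]=np.nan
    return W
def proj(name,p):
    c=eyes.calibration(name); f=192/np.tan(np.radians(c['vfov']/2))
    q=(np.atleast_2d(p)-c['eye'])@Q(c['attitude']).as_matrix()
    return np.stack([c['cx']+f*q[:,0]/-q[:,2],c['cy']-f*q[:,1]/-q[:,2]],-1)
def crop(img,u0,v0,u1,v1,s,fn):
    cv2.imwrite(fn,cv2.resize(img[v0:v1,u0:u1],None,fx=s,fy=s,interpolation=cv2.INTER_CUBIC))
def st():
    o=arm.observe(); print('t',round(o['time_s'],2),'p',o['eef_pos'].round(4),'R',Q(o['ee_rot']).as_matrix().round(4).tolist(),'F',o['wrist_force'].round(2),'T',o['wrist_torque'].round(2),'gap',round(o['finger_gap'],3),'q',o['qpos'].round(3)); return o
E
python3 - <<'E'
from h import *
p=cv2.imread('pics/top0.png');crop(p,105,75,265,235,4,'pics/c1.png');crop(p,250,130,330,190,8,'pics/c2.png')
crop(cv2.imread('pics/side0.png'),100,130,330,300,3,'pics/c3.png')
for n in('top','side'):
    W=cloud(n,np.load(n+'0.npy'))
    pts={'top':[(188,150),(286,222),(292,158),(270,158),(126,150),(165,150),(402,205),(180,300),(300,120),(278,85),(198,104),(203,197),(340,220)],'side':[(197,223),(299,201),(257,173),(246,150),(165,245),(215,210)]}[n]
    for u,v in pts: print(n,u,v,W[v,u].round(4))
E
```

```text
top 188 150 [0.5761 0.1053 0.0339]
top 286 222 [ 0.3927 -0.1572  0.0163]
top 292 158 [ 0.5619 -0.1697  0.0306]
top 270 158 [ 0.5559 -0.1099  0.0533]
top 126 150 [0.5513 0.2377 0.1295]
top 165 150 [0.5776 0.1684 0.0203]
top 402 205 [ 0.4452 -0.4712  0.0067]
top 180 300 [ 0.1831  0.1175 -0.0036]
top 300 120 [ 6.753e-01 -1.945e-01 -2.000e-04]
top 278 85 [ 0.7423 -0.1261  0.0774]
top 198 104 [0.6859 0.0774 0.0789]
top 203 197 [0.4481 0.0571 0.0785]
top 340 220 [ 0.4017 -0.3049 -0.0011]
side 197 223 [0.5714 0.1109 0.0366]
side 299 201 [ 0.3872 -0.1461  0.0152]
side 257 173 [ 0.5478 -0.1549  0.0351]
side 246 150 [ 0.5577 -0.1107  0.1587]
side 165 245 [0.5558 0.2523 0.0983]
side 215 210 [0.5658 0.0358 0.0261]
```

View pics/c1.png

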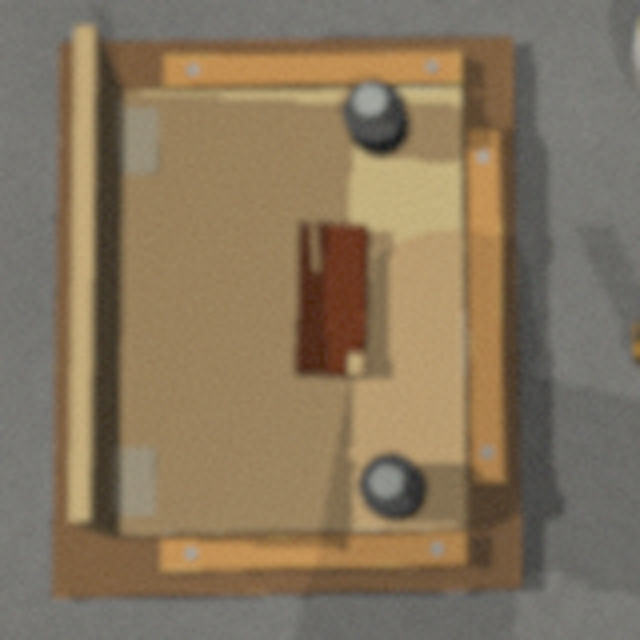

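View pics/c2.png

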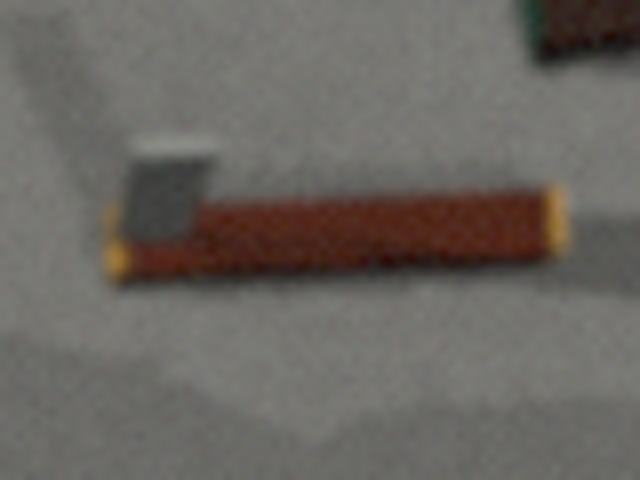

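View pics/c3.png

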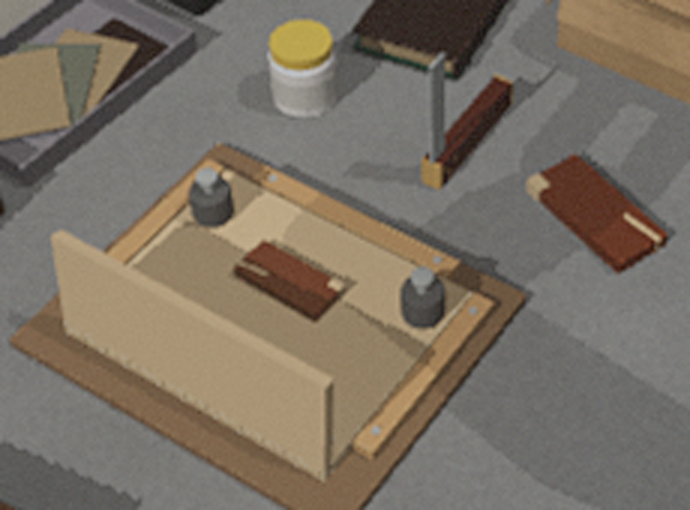

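```bash
python3 - <<'E'
from h import *
def ray(name,u,v,z):
    c=eyes.calibration(name); f=192/np.tan(np.radians(c['vfov']/2))
    d=Q(c['attitude']).apply([(u-c['cx'])/f,-(v-c['cy'])/f,-1]); t=(z-c['eye'][2])/d[2]; return (c['eye']+t*d).round(4)
T=lambda x,y,u0=105,v0=75,s=4:(u0+(x+.5)/s-.5,v0+(y+.5)/s-.5)
print('base')
for c in[(122,90),(463,88),(468,530),(119,532)]: print(ray('top',*T(*c),.024))
print('board')
for c in[(62,38),(515,38),(522,595),(53,597)]: print(ray('top',*T(*c),.012))
for c in[(525,297),(12,340),(220,145)]: print('side',ray('side',*T(*c,100,130,3),.012))
print('strip top')
for c in[(303,222),(368,227),(365,375),(298,373)]: print(ray('top',*T(*c),.036))
for c in[(262,240),(345,285),(318,318)]: print('side',ray('side',*T(*c,100,130,3),.036))
print('sq')
for c in[(125,205),(555,187),(560,255),(115,275)]: print(ray('top',*T(*c,250,130,8),.034))
for c in[(422,162),(438,168),(512,90),(497,80)]: print('side',ray('side',*T(*c,100,130,3),.034))
print('weights')
for c in[(370,100),(388,478)]: print(ray('top',*T(*c),.08))
E
```

```text
base
[0.7192 0.2535 0.024 ]
[0.7269 0.0249 0.024 ]
[0.4279 0.0134 0.024 ]
[0.4218 0.2408 0.024 ]
board
[0.7589 0.2993 0.012 ]
[ 0.7676 -0.0088  0.012 ]
[ 0.3865 -0.0227  0.012 ]
[0.3789 0.2852 0.012 ]
side [ 0.3898 -0.0163  0.012 ]
side [0.7532 0.3033 0.012 ]
side [ 0.7643 -0.0027  0.012 ]
strip top
[0.6284 0.1269 0.036 ]
[0.6262 0.0841 0.036 ]
[0.5272 0.0827 0.036 ]
[0.5275 0.1264 0.036 ]
side [0.6274 0.0883 0.036 ]
side [0.5269 0.0864 0.036 ]
side [0.5231 0.1321 0.036 ]
sq
[ 0.5671 -0.0983  0.034 ]
[ 0.5766 -0.2407  0.034 ]
[ 0.5537 -0.2424  0.034 ]
[ 0.5436 -0.0954  0.034 ]
side [ 0.5637 -0.0881  0.034 ]
side [ 0.5454 -0.0907  0.034 ]
side [ 0.548  -0.2305  0.034 ]
side [ 0.5699 -0.2343  0.034 ]
weights
[0.6969 0.0799 0.08  ]
[0.4551 0.0606 0.08  ]
```

Candidates in the top view:
- **Strip:** the dark strip on the base at (188,150) versus the larger one on the table at (286,222). I choose the one on the base. The crop shows its split and broken corner, and it measures about 100 x 44 mm.
- **Square:** the dark red one with brass tips at (292,158) versus the orange one at (362,300). I choose the dark red one.
- **Carton:** the one at (402,205), versus the grey tray at the top, (225,15).

The side view shows the blade standing at the stock's +y end, and the side leaning in.

```bash
python3 - <<'E'
from h import *
W=cloud('top',np.load('top0.npy'))
for v,u in[(205,362),(205,443),(153,402),(257,402),(205,380),(190,420)]: print(u,v,W[v,u].round(3))
m=np.load('top0.npy')[140:270,350:455]; w=W[140:270,350:455].reshape(-1,3); k=(w[:,2]>.085)&(w[:,2]<.12)
r=cv2.minAreaRect((w[k][:,:2]*1000).astype(np.float32)); print(r, cv2.boxPoints(r))
st()
E
```

```text
362 205 [ 0.437 -0.342  0.075]
443 205 [ 0.439 -0.538  0.095]
402 153 [ 0.567 -0.436  0.098]
402 257 [ 0.31  -0.438  0.083]
380 205 [ 0.444 -0.413  0.001]
420 190 [ 0.488 -0.523  0.002]
((442.4623107910156, -441.94000244140625), (265.5145568847656, 196.56744384765625), 0.9885326623916626) [[ 308.02917 -345.96127]
 [ 311.4204  -542.49945]
 [ 576.89545 -537.9187 ]
 [ 573.5042  -341.38055]]
t 0.1 p [ 0.1348 -0.5583  0.2301] R [[0.9721, 0.2346, -0.0003], [0.2346, -0.9721, 0.0019], [0.0001, -0.0019, -1.0]] F [-0.57  0.62 -0.69] T [-0.01  0.    0.07] gap 0.999 q [-1.408  0.308  1.508 -0.     1.328 -0.073]
```

Emit:
play_rows([
  {"wz": 6.45, "grip": 0.085},
  {"wz": 6.45},
  {"dx": 0.05, "dy": -0.02},
  {"dx": 0.05, "dy": -0.02},
  {"dx": 0.05, "dy": -0.03},
  {"dx": 0.05, "dy": -0.04},
  {"dx": 0.05, "dy": -0.04},
  {"dx": 0.04, "dy": -0.04},
  {"dx": 0.03, "dy": -0.04},
  {"dx": 0.03, "dy": -0.04},
])

```text
validation failed for argument at $.st...
```

Emit:
play_rows([
  {"dx": 0, "dy": 0, "dz": 0, "wx": 0, "wy": 0, "wz": 6.45, "grip": 0.085},
  {"dx": 0, "dy": 0, "dz": 0, "wx": 0, "wy": 0, "wz": 6.45, "grip": 0.085},
  {"dx": 0.04, "dy": -0.02, "dz": 0, "wx": 0, "wy": 0, "wz": 0, "grip": 0.085},
  {"dx": 0.04, "dy": -0.02, "dz": 0, "wx": 0, "wy": 0, "wz": 0, "grip": 0.085},
  {"dx": 0.04, "dy": -0.02, "dz": 0, "wx": 0, "wy": 0, "wz": 0, "grip": 0.085},
  {"dx": 0.04, "dy": -0.03, "dz": 0, "wx": 0, "wy": 0, "wz": 0, "grip": 0.085},
  {"dx": 0.04, "dy": -0.03, "dz": 0, "wx": 0, "wy": 0, "wz": 0, "grip": 0.085},
  {"dx": 0.04, "dy": -0.03, "dz": 0, "wx": 0, "wy": 0, "wz": 0, "grip": 0.085},
  {"dx": 0.04, "dy": -0.03, "dz": 0, "wx": 0, "wy": 0, "wz": 0, "grip": 0.085},
  {"dx": 0.03, "dy": -0.04, "dz": 0, "wx": 0, "wy": 0, "wz": 0, "grip": 0.085},
  {"dx": 0.03, "dy": -0.04, "dz": 0, "wx": 0, "wy": 0, "wz": 0, "grip": 0.085},
])

```text
time_s: 1.2
eef_pos: [0.4729, -0.2933, 0.2305]
ee_rot: [-0.0, 1.0, 0.006, -0.0]
wrist_force: [1.0, -1.0, -0.5]
finger_gap: 0.994
```

Emit:
play_rows([
  {"dx": 0.02, "dy": -0.045, "dz": 0, "wx": 0, "wy": 0, "wz": 0, "grip": 0.07},
  {"dx": 0.02, "dy": -0.045, "dz": 0, "wx": 0, "wy": 0, "wz": 0, "grip": 0.07},
  {"dx": 0.02, "dy": -0.045, "dz": 0, "wx": 0, "wy": 0, "wz": 0, "grip": 0.07},
  {"dx": 0.02, "dy": -0.045, "dz": 0, "wx": 0, "wy": 0, "wz": 0, "grip": 0.07},
  {"dx": 0.02, "dy": -0.045, "dz": 0, "wx": 0, "wy": 0, "wz": 0, "grip": 0.07},
  {"dx": 0, "dy": -0.045, "dz": 0, "wx": 0, "wy": 0, "wz": 0, "grip": 0.07},
  {"dx": 0, "dy": -0.045, "dz": 0, "wx": 0, "wy": 0, "wz": 0, "grip": 0.07},
  {"dx": 0, "dy": -0.045, "dz": 0, "wx": 0, "wy": 0, "wz": 0, "grip": 0.07},
  {"dx": 0, "dy": -0.04, "dz": 0, "wx": 0, "wy": 0, "wz": 0, "grip": 0.07},
  {"dx": 0, "dy": 0, "dz": 0, "wx": 0, "wy": 0, "wz": 0, "grip": 0.07},
])

```text
time_s: 2.2
eef_pos: [0.5664, 0.1111, 0.2305]
ee_rot: [-0.001, 1.0, 0.009, -0.0]
wrist_force: [-0.3, -0.1, 0.7]
finger_gap: 0.818
```

```bash
python3 - <<'E'
from h import *
st()
p,d=eyes.get_image('side'); np.save('s1.npy',d); crop(p,100,110,300,300,4,'pics/s1.png')
p,d=eyes.get_image('top'); np.save('t1.npy',d);crop(p,105,75,265,235,4,'pics/t1.png')
E
```

```text
t 2.2 p [0.5664 0.1111 0.2305] R [[0.9999, 0.017, -0.001], [0.017, -0.9999, 0.0024], [-0.001, -0.0024, -1.0]] F [-0.31 -0.14  0.65] T [-0.02 -0.    0.  ] gap 0.818 q [0.119 0.311 1.502 0.003 1.33  1.672]
```

View pics/s1.png

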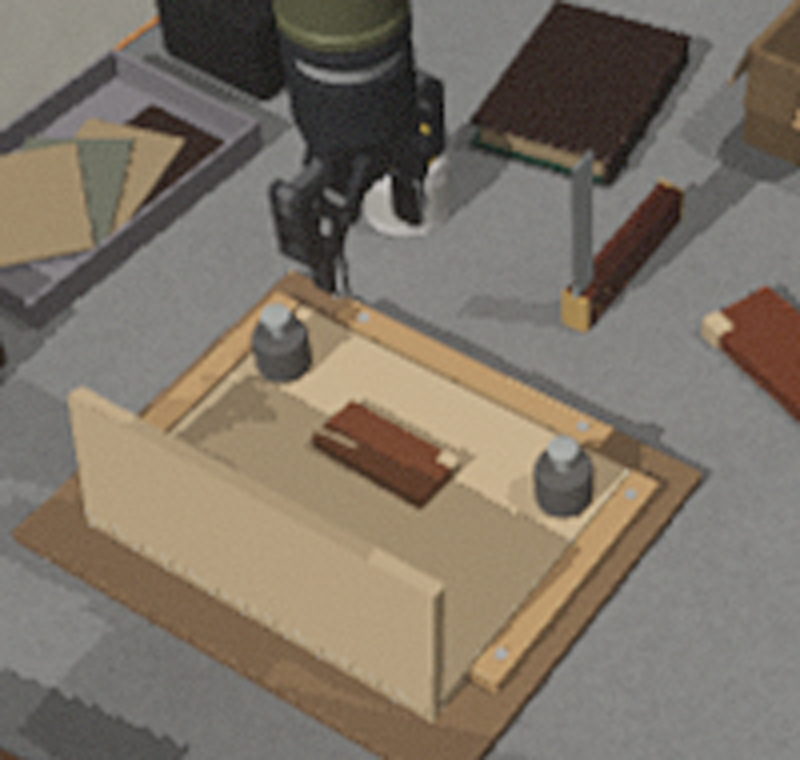

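View pics/t1.png

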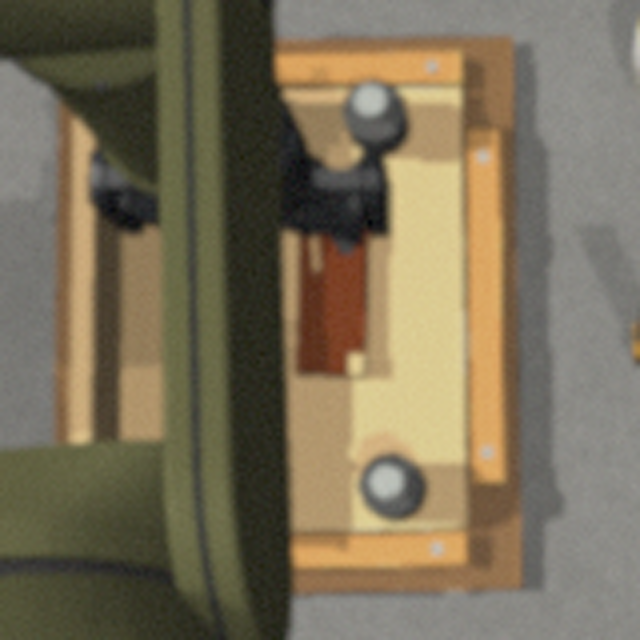

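Emit:
play_rows([
  {"dx": 0.005, "dy": 0.002, "dz": 0.035, "wx": 0, "wy": 0, "wz": 0, "grip": 0.066},
  {"dx": 0.005, "dy": 0.002, "dz": 0.035, "wx": 0, "wy": 0, "wz": 0, "grip": 0.066},
  {"dx": 0, "dy": 0, "dz": 0.035, "wx": 0, "wy": 0, "wz": 0, "grip": 0.066},
  {"dx": 0, "dy": 0, "dz": 0.03, "wx": 0, "wy": 0, "wz": 0, "grip": 0.066},
  {"dx": 0, "dy": 0, "dz": 0.02, "wx": 0, "wy": 0, "wz": 0, "grip": 0.066},
  {"dx": 0, "dy": 0, "dz": 0, "wx": 0, "wy": 0, "wz": 0, "grip": 0.066},
])

```text
time_s: 2.9
eef_pos: [0.5744, 0.1001, 0.0727]
ee_rot: [0.001, 1.0, 0.005, -0.004]
wrist_force: [-0.9, -0.3, -1.0]
finger_gap: 0.773
```

```bash
python3 - <<'E'
from h import *
st()
p,d=eyes.get_image('side'); crop(p,120,170,260,290,5,'pics/s2.png')
E
```

```text
t 2.9 p [0.5744 0.1001 0.0727] R [[0.9999, 0.0096, -0.0075], [0.0096, -1.0, -0.0012], [-0.0075, 0.0012, -1.0]] F [-0.93 -0.27 -0.99] T [-0.   -0.03  0.  ] gap 0.773 q [ 1.000e-01  4.790e-01  1.679e+00 -1.000e-03  9.910e-01  1.662e+00]
```

View pics/s2.png

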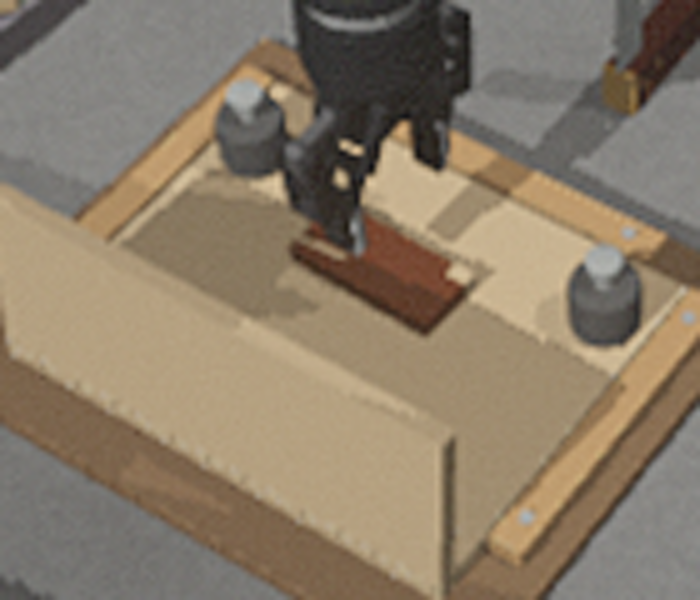

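Emit:
play_rows([
  {"dx": 0, "dy": 0, "dz": 0, "wx": 0, "wy": 0, "wz": 0, "grip": 0.066},
  {"dx": 0, "dy": 0, "dz": 0, "wx": 0, "wy": 0, "wz": 0, "grip": 0.066},
])

```text
time_s: 3.15
eef_pos: [0.5786, 0.1018, 0.0776]
ee_rot: [-0.0, 1.0, 0.005, 0.002]
wrist_force: [0.6, -0.2, -0.0]
finger_gap: 0.773
```

Emit:
play_rows([
  {"dx": -0.002, "dy": -0.005, "dz": 0.01, "wx": 0, "wy": 0, "wz": 0, "grip": 0.066},
  {"dx": 0, "dy": 0, "dz": 0.01, "wx": 0, "wy": 0, "wz": 0, "grip": 0.066},
  {"dx": 0, "dy": 0, "dz": 0.004, "wx": 0, "wy": 0, "wz": 0, "grip": 0.066},
  {"dx": 0, "dy": 0, "dz": 0, "wx": 0, "wy": 0, "wz": 0, "grip": 0.066},
  {"dx": 0, "dy": 0, "dz": 0, "wx": 0, "wy": 0, "wz": 0, "grip": 0.066},
])

```text
time_s: 3.65
eef_pos: [0.575, 0.1073, 0.0517]
ee_rot: [0.0, 1.0, 0.006, -0.0]
wrist_force: [-0.3, 0.1, 0.3]
finger_gap: 0.776
```

```bash
python3 - <<'E'
from h import *
st()
p,d=eyes.get_image('side'); crop(p,140,180,240,260,7,'pics/s3.png')
E
```

```text
t 3.65 p [0.575  0.1073 0.0517] R [[0.9999, 0.0119, -0.0005], [0.0119, -0.9999, -0.0001], [-0.0005, 0.0001, -1.0]] F [-0.35  0.15  0.27] T [-0.01 -0.05 -0.01] gap 0.776 q [ 0.112  0.505  1.7   -0.     0.937  1.671]
```

View pics/s3.png

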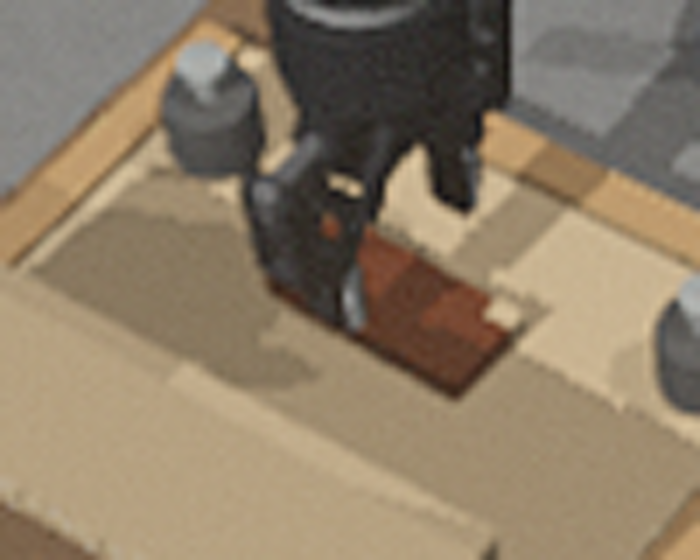

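Emit:
play_rows([
  {"dx": -0.001, "dy": 0, "dz": 0.002, "wx": 0, "wy": 0, "wz": 0, "grip": 0.066},
  {"dx": 0, "dy": 0, "dz": 0, "wx": 0, "wy": 0, "wz": 0, "grip": 0.055},
  {"dx": 0, "dy": 0, "dz": 0, "wx": 0, "wy": 0, "wz": 0, "grip": 0.05},
  {"dx": 0, "dy": 0, "dz": 0, "wx": 0, "wy": 0, "wz": 0, "grip": 0.045},
  {"dx": 0, "dy": 0, "dz": 0, "wx": 0, "wy": 0, "wz": 0, "grip": 0.03},
  {"dx": 0, "dy": 0, "dz": 0, "wx": 0, "wy": 0, "wz": 0, "grip": 0.03},
])

```text
time_s: 4.3
eef_pos: [0.5742, 0.1072, 0.0501]
ee_rot: [-0.0, 1.0, 0.006, 0.0]
wrist_force: [-1.3, -0.0, -0.3]
finger_gap: 0.357
```

```bash
python3 - <<'E'
from h import *
st()
p,d=eyes.get_image('side'); crop(p,140,180,240,260,7,'pics/s4.png')
E
```

```text
t 4.3 p [0.5742 0.1072 0.0501] R [[0.9999, 0.0116, 0.0001], [0.0116, -0.9999, 0.0], [0.0001, -0.0, -1.0]] F [-1.25 -0.05 -0.29] T [ 0.03  0.03 -0.01] gap 0.357 q [ 0.112  0.506  1.704 -0.     0.932  1.671]
```

View pics/s4.png

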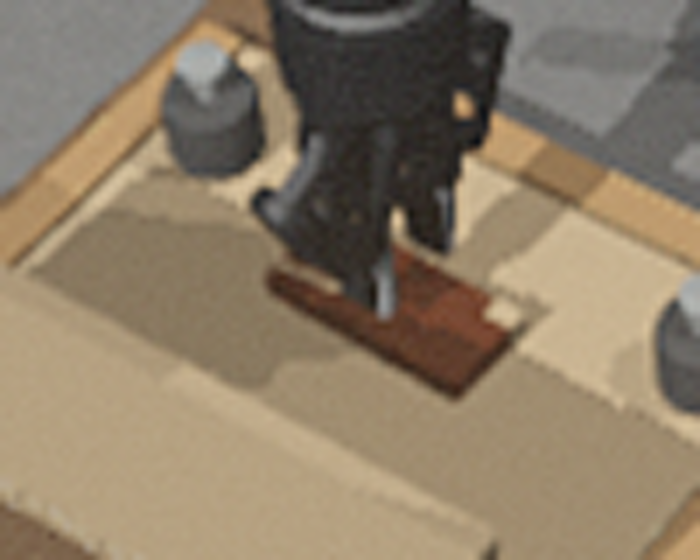

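The gap reads about 30 mm, narrower than the strip: the fingers closed above it. I'll reopen and go lower.

Emit:
play_rows([
  {"dx": 0, "dy": 0, "dz": 0, "wx": 0, "wy": 0, "wz": 0, "grip": 0.064},
  {"dx": 0, "dy": 0, "dz": 0, "wx": 0, "wy": 0, "wz": 0, "grip": 0.064},
  {"dx": 0, "dy": 0, "dz": 0, "wx": 0, "wy": 0, "wz": 0, "grip": 0.064},
  {"dx": 0, "dy": 0, "dz": 0.004, "wx": 0, "wy": 0, "wz": 0, "grip": 0.064},
  {"dx": 0, "dy": 0, "dz": 0.004, "wx": 0, "wy": 0, "wz": 0, "grip": 0.064},
  {"dx": 0, "dy": 0, "dz": 0, "wx": 0, "wy": 0, "wz": 0, "grip": 0.064},
  {"dx": 0, "dy": 0, "dz": 0, "wx": 0, "wy": 0, "wz": 0, "grip": 0.064},
])

```text
time_s: 5.05
eef_pos: [0.5739, 0.1072, 0.0416]
ee_rot: [0.0, 1.0, 0.006, -0.0]
wrist_force: [-0.3, -0.1, -0.2]
finger_gap: 0.75
```

Emit:
play_rows([
  {"dx": 0, "dy": 0, "dz": 0.002, "wx": 0, "wy": 0, "wz": 0, "grip": 0.06},
  {"dx": 0, "dy": 0, "dz": 0, "wx": 0, "wy": 0, "wz": 0, "grip": 0.06},
])

```text
time_s: 5.25
eef_pos: [0.574, 0.1072, 0.0398]
ee_rot: [0.0, 1.0, 0.006, -0.0]
wrist_force: [-0.7, -0.2, 0.2]
finger_gap: 0.704
```

```bash
python3 - <<'E'
from h import *
st()
p,d=eyes.get_image('side'); crop(p,140,180,240,260,7,'pics/s5.png')
E
```

```text
t 5.25 p [0.574  0.1072 0.0398] R [[0.9999, 0.0116, -0.0003], [0.0116, -0.9999, -0.0], [-0.0003, 0.0, -1.0]] F [-0.7  -0.21  0.22] T [-0.   -0.    0.02] gap 0.704 q [ 0.112  0.519  1.713 -0.     0.909  1.671]
```

View pics/s5.png

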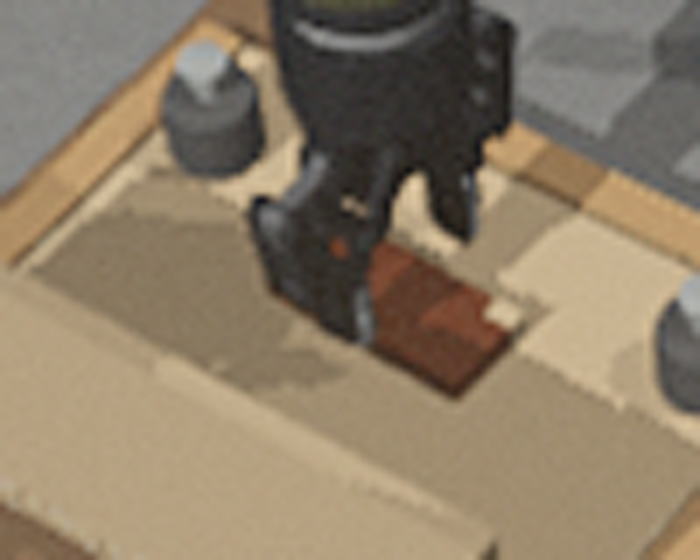

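Emit:
play_rows([
  {"dx": 0, "dy": 0, "dz": 0.002, "wx": 0, "wy": 0, "wz": 0, "grip": 0.06},
  {"dx": 0, "dy": 0, "dz": 0, "wx": 0, "wy": 0, "wz": 0, "grip": 0.06},
])

```text
time_s: 5.5
eef_pos: [0.574, 0.1072, 0.0378]
ee_rot: [0.0, 1.0, 0.006, -0.0]
wrist_force: [-0.3, 1.3, -0.0]
finger_gap: 0.703
```

Emit:
play_rows([
  {"dx": 0, "dy": 0, "dz": 0, "wx": 0, "wy": 0, "wz": 0, "grip": 0.05},
  {"dx": 0, "dy": 0, "dz": 0, "wx": 0, "wy": 0, "wz": 0, "grip": 0.05},
  {"dx": 0, "dy": 0, "dz": 0, "wx": 0, "wy": 0, "wz": 0, "grip": 0.036},
  {"dx": 0, "dy": 0, "dz": 0, "wx": 0, "wy": 0, "wz": 0, "grip": 0.036},
  {"dx": 0, "dy": 0, "dz": 0, "wx": 0, "wy": 0, "wz": 0, "grip": 0.036},
])

```text
time_s: 6.0
eef_pos: [0.5741, 0.1072, 0.038]
ee_rot: [-0.0, 1.0, 0.006, 0.0]
wrist_force: [0.5, 0.7, -1.0]
finger_gap: 0.42
```

```bash
python3 - <<'E'
from h import *
st()
p,d=eyes.get_image('side'); crop(p,140,180,240,260,7,'pics/s6.png')
E
```

```text
t 6.0 p [0.5741 0.1072 0.038 ] R [[0.9999, 0.0116, 0.0], [0.0116, -0.9999, 0.0], [0.0, -0.0, -1.0]] F [ 0.53  0.74 -0.98] T [-0.03 -0.02 -0.01] gap 0.42 q [0.112 0.522 1.714 0.    0.905 1.671]
```

View pics/s6.png

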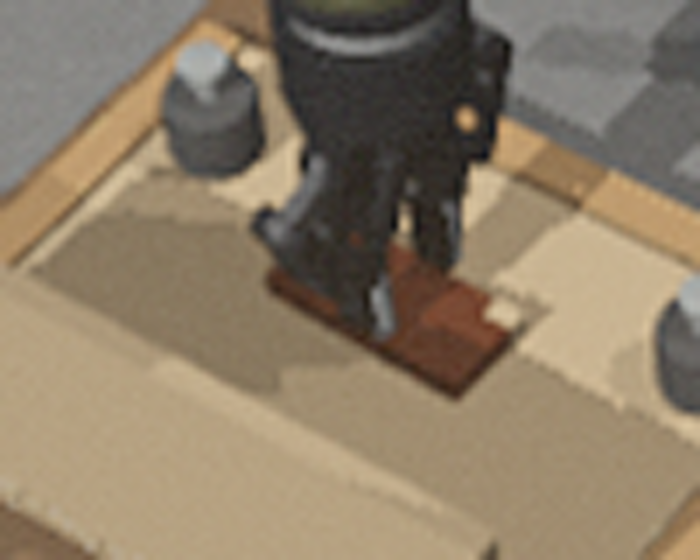

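```bash
python3 - <<'E'
from h import *
for z in(.013,.025,.036,.045,.055):
    for dx in(-.011,.011): print(z,dx,((proj('side',[.574+dx,.125,z])[0]-[140,180]+.5)*7-.5).round(0))
p,d=eyes.get_image('side'); W=cloud('side',d)
for (a,b) in[(382,320),(370,310),(350,290),(382,330),(440,380),(420,330),(450,240)]:
    u=int(140+a/7);v=int(180+b/7); print(a,b,W[v,u].round(4))
E
```

```text
0.013 -0.011 [400. 372.]
0.013 0.011 [359. 348.]
0.025 -0.011 [398. 353.]
0.025 0.011 [356. 329.]
0.036 -0.011 [396. 336.]
0.036 0.011 [354. 312.]
0.045 -0.011 [394. 322.]
0.045 0.011 [352. 298.]
0.055 -0.011 [392. 306.]
0.055 0.011 [350. 282.]
382 320 [0.5629 0.1321 0.0548]
370 310 [0.5662 0.1361 0.0608]
350 290 [0.5624 0.1459 0.086 ]
382 330 [0.564  0.1321 0.0452]
440 380 [0.5357 0.1327 0.0349]
420 330 [0.5543 0.1183 0.0382]
450 240 [0.561  0.0894 0.0624]
```

Emit:
play_rows([
  {"dx": 0, "dy": 0, "dz": 0, "wx": 0, "wy": 0, "wz": 0, "grip": 0.06},
  {"dx": 0, "dy": 0, "dz": 0, "wx": 0, "wy": 0, "wz": 0, "grip": 0.06},
  {"dx": 0, "dy": 0, "dz": 0, "wx": 0, "wy": 0, "wz": 0, "grip": 0.06},
  {"dx": 0, "dy": 0, "dz": 0.002, "wx": 0, "wy": 0, "wz": 0, "grip": 0.06},
  {"dx": 0, "dy": 0, "dz": 0.002, "wx": 0, "wy": 0, "wz": 0, "grip": 0.06},
  {"dx": 0, "dy": 0, "dz": 0, "wx": 0, "wy": 0, "wz": 0, "grip": 0.06},
])

```text
time_s: 6.7
eef_pos: [0.5738, 0.1071, 0.0336]
ee_rot: [0.0, 1.0, 0.006, -0.0]
wrist_force: [0.0, 1.0, -0.2]
finger_gap: 0.704
```

Emit:
play_rows([
  {"dx": 0, "dy": 0, "dz": 0.002, "wx": 0, "wy": 0, "wz": 0, "grip": 0.06},
  {"dx": 0, "dy": 0, "dz": 0, "wx": 0, "wy": 0, "wz": 0, "grip": 0.06},
])

```text
time_s: 6.9
eef_pos: [0.5739, 0.1072, 0.0317]
ee_rot: [0.0, 1.0, 0.006, -0.0]
wrist_force: [-0.4, -0.9, -0.4]
finger_gap: 0.704
```

```bash
python3 - <<'E'
from h import *
st()
p,d=eyes.get_image('side'); crop(p,140,180,240,260,7,'pics/s7.png')
E
```

```text
t 6.9 p [0.5739 0.1072 0.0317] R [[0.9999, 0.0116, -0.0005], [0.0116, -0.9999, -0.0], [-0.0005, 0.0, -1.0]] F [-0.41 -0.85 -0.38] T [0.01 0.   0.01] gap 0.704 q [0.112 0.53  1.72  0.    0.892 1.671]
```

View pics/s7.png

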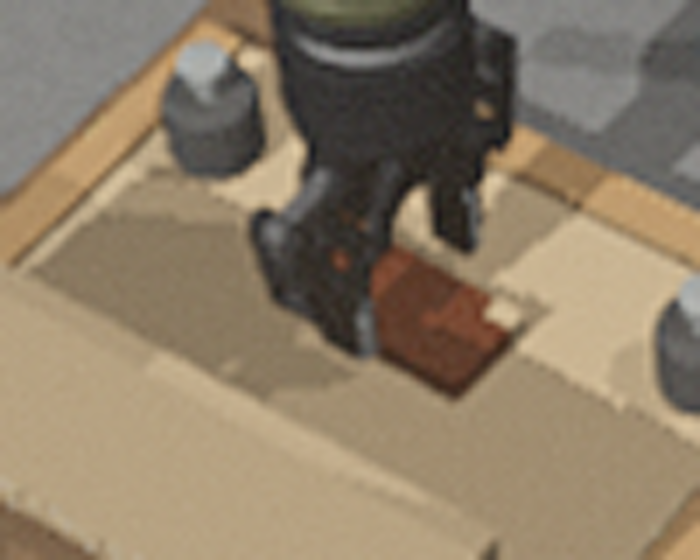

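Emit:
play_rows([
  {"dx": 0, "dy": 0, "dz": 0.002, "wx": 0, "wy": 0, "wz": 0, "grip": 0.056},
  {"dx": 0, "dy": 0, "dz": 0, "wx": 0, "wy": 0, "wz": 0, "grip": 0.056},
])

```text
time_s: 7.15
eef_pos: [0.574, 0.1072, 0.0298]
ee_rot: [0.0, 1.0, 0.006, -0.0]
wrist_force: [0.3, 0.2, 0.2]
finger_gap: 0.657
```

Emit:
play_rows([
  {"dx": 0, "dy": 0, "dz": 0.002, "wx": 0, "wy": 0, "wz": 0, "grip": 0.056},
  {"dx": 0, "dy": 0, "dz": 0, "wx": 0, "wy": 0, "wz": 0, "grip": 0.056},
])

```text
time_s: 7.35
eef_pos: [0.5739, 0.1072, 0.0278]
ee_rot: [0.0, 1.0, 0.006, -0.0]
wrist_force: [-0.4, -0.4, -0.9]
finger_gap: 0.655
```

Emit:
play_rows([
  {"dx": 0, "dy": 0, "dz": 0, "wx": 0, "wy": 0, "wz": 0, "grip": 0.045},
  {"dx": 0, "dy": 0, "dz": 0, "wx": 0, "wy": 0, "wz": 0, "grip": 0.035},
  {"dx": 0, "dy": 0, "dz": 0, "wx": 0, "wy": 0, "wz": 0, "grip": 0.035},
])

```text
time_s: 7.65
eef_pos: [0.5742, 0.1073, 0.0285]
ee_rot: [-0.0, 1.0, 0.006, 0.0]
wrist_force: [-1.9, 0.4, 4.3]
finger_gap: 0.501
```

```bash
python3 - <<'E'
from h import *
st()
p,d=eyes.get_image('side'); crop(p,140,180,240,260,7,'pics/s8.png')
E
```

```text
t 7.65 p [0.5742 0.1073 0.0285] R [[0.9999, 0.0117, 0.0004], [0.0117, -0.9999, 0.0001], [0.0004, -0.0001, -1.0]] F [-1.85  0.39  4.33] T [ 0.01  0.22 -0.01] gap 0.501 q [0.112 0.535 1.723 0.    0.884 1.671]
```

View pics/s8.png

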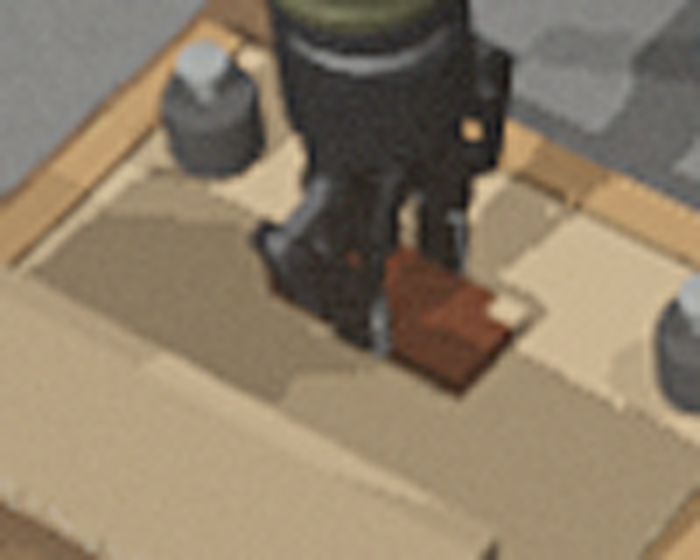

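Emit:
play_rows([
  {"dx": 0, "dy": 0, "dz": -0.005, "wx": 0, "wy": 0, "wz": 0, "grip": 0.03},
  {"dx": 0, "dy": 0, "dz": -0.015, "wx": 0, "wy": 0, "wz": 0, "grip": 0.03},
  {"dx": 0, "dy": 0, "dz": -0.03, "wx": 0, "wy": 0, "wz": 0, "grip": 0.03},
  {"dx": 0, "dy": 0, "dz": -0.03, "wx": 0, "wy": 0, "wz": 0, "grip": 0.03},
  {"dx": 0, "dy": 0, "dz": 0, "wx": 0, "wy": 0, "wz": 0, "grip": 0.03},
  {"dx": 0, "dy": 0, "dz": 0, "wx": 0, "wy": 0, "wz": 0, "grip": 0.03},
])

```text
time_s: 8.3
eef_pos: [0.5745, 0.1072, 0.1086]
ee_rot: [-0.0, 1.0, 0.006, 0.001]
wrist_force: [-0.4, 0.0, -0.9]
finger_gap: 0.499
```

```bash
python3 - <<'E'
from h import *
st()
p,d=eyes.get_image('side'); crop(p,110,130,270,290,4,'pics/s9.png')
E
```

```text
t 8.3 p [0.5745 0.1072 0.1086] R [[0.9999, 0.0117, 0.0017], [0.0117, -0.9999, 0.0001], [0.0017, -0.0001, -1.0]] F [-0.39  0.02 -0.91] T [ 0.06 -0.02  0.07] gap 0.499 q [ 0.112  0.434  1.646 -0.     1.059  1.671]
```

View pics/s9.png

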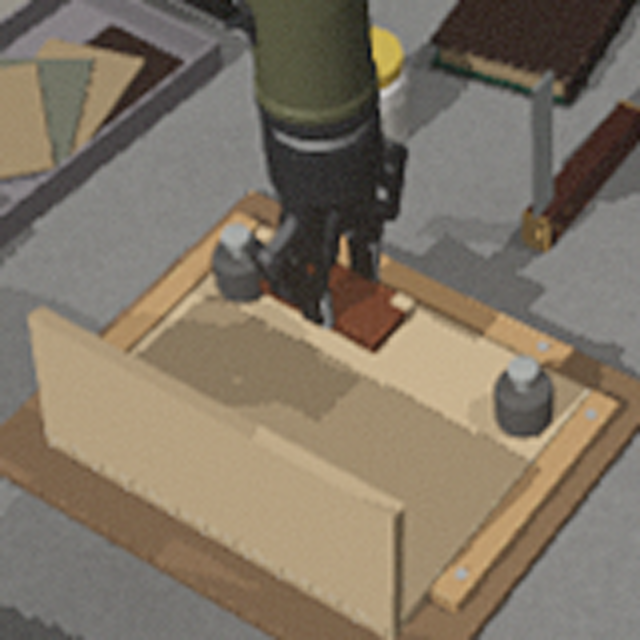

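The strip is in the gripper. Next I lift it and carry it to the carton centre, about (0.44, -0.44).

Emit:
play_rows([
  {"dx": 0, "dy": 0, "dz": -0.045, "wx": 0, "wy": 0, "wz": 0, "grip": 0.03},
  {"dx": 0, "dy": 0, "dz": -0.045, "wx": 0, "wy": 0, "wz": 0, "grip": 0.03},
  {"dx": -0.01, "dy": 0.03, "dz": -0.045, "wx": 0, "wy": 0, "wz": 0, "grip": 0.03},
  {"dx": -0.015, "dy": 0.045, "dz": 0, "wx": 0, "wy": 0, "wz": 0, "grip": 0.03},
  {"dx": -0.015, "dy": 0.045, "dz": 0, "wx": 0, "wy": 0, "wz": 0, "grip": 0.03},
  {"dx": -0.015, "dy": 0.045, "dz": 0, "wx": 0, "wy": 0, "wz": 0, "grip": 0.03},
  {"dx": -0.015, "dy": 0.045, "dz": 0, "wx": 0, "wy": 0, "wz": 0, "grip": 0.03},
  {"dx": -0.015, "dy": 0.045, "dz": 0, "wx": 0, "wy": 0, "wz": 0, "grip": 0.03},
  {"dx": -0.015, "dy": 0.045, "dz": 0, "wx": 0, "wy": 0, "wz": 0, "grip": 0.03},
  {"dx": -0.01, "dy": 0.045, "dz": 0, "wx": 0, "wy": 0, "wz": 0, "grip": 0.03},
  {"dx": -0.01, "dy": 0.045, "dz": 0, "wx": 0, "wy": 0, "wz": 0, "grip": 0.03},
])

```text
time_s: 9.45
eef_pos: [0.4578, -0.2825, 0.237]
ee_rot: [-0.001, 1.0, 0.006, -0.001]
wrist_force: [0.6, 0.2, -0.9]
finger_gap: 0.496
```

Emit:
play_rows([
  {"dx": -0.01, "dy": 0.045, "dz": 0, "wx": 0, "wy": 0, "wz": 0, "grip": 0.03},
  {"dx": -0.008, "dy": 0.045, "dz": 0, "wx": 0, "wy": 0, "wz": 0, "grip": 0.03},
  {"dx": 0, "dy": 0.045, "dz": 0, "wx": 0, "wy": 0, "wz": 0, "grip": 0.03},
  {"dx": 0, "dy": 0.024, "dz": 0, "wx": 0, "wy": 0, "wz": 0, "grip": 0.03},
  {"dx": 0, "dy": 0, "dz": 0, "wx": 0, "wy": 0, "wz": 0, "grip": 0.03},
  {"dx": 0, "dy": 0, "dz": 0, "wx": 0, "wy": 0, "wz": 0, "grip": 0.03},
])

```text
time_s: 10.05
eef_pos: [0.4425, -0.4401, 0.2366]
ee_rot: [-0.002, 1.0, 0.005, -0.001]
wrist_force: [-0.4, 1.3, -0.7]
finger_gap: 0.498
```

Emit:
play_rows([
  {"dx": 0, "dy": 0, "dz": 0.045, "wx": 0, "wy": 0, "wz": 0, "grip": 0.03},
  {"dx": 0, "dy": 0, "dz": 0.045, "wx": 0, "wy": 0, "wz": 0, "grip": 0.03},
  {"dx": 0, "dy": 0, "dz": 0.045, "wx": 0, "wy": 0, "wz": 0, "grip": 0.03},
  {"dx": 0, "dy": 0, "dz": 0.03, "wx": 0, "wy": 0, "wz": 0, "grip": 0.03},
  {"dx": 0, "dy": 0, "dz": 0, "wx": 0, "wy": 0, "wz": 0, "grip": 0.03},
  {"dx": 0, "dy": 0, "dz": 0, "wx": 0, "wy": 0, "wz": 0, "grip": 0.03},
  {"dx": 0, "dy": 0, "dz": 0, "wx": 0, "wy": 0, "wz": 0, "grip": 0.07},
  {"dx": 0, "dy": 0, "dz": 0, "wx": 0, "wy": 0, "wz": 0, "grip": 0.07},
  {"dx": 0, "dy": 0, "dz": 0, "wx": 0, "wy": 0, "wz": 0, "grip": 0.07},
])

```text
time_s: 10.95
eef_pos: [0.4444, -0.4416, 0.076]
ee_rot: [0.001, 1.0, 0.006, 0.001]
wrist_force: [1.7, -0.6, -0.3]
finger_gap: 0.818
```

Emit:
play_rows([
  {"dx": 0, "dy": 0, "dz": -0.045, "wx": 0, "wy": 0, "wz": 0, "grip": 0.07},
  {"dx": 0, "dy": 0, "dz": -0.045, "wx": 0, "wy": 0, "wz": 0, "grip": 0.07},
  {"dx": 0, "dy": 0, "dz": -0.045, "wx": 0, "wy": 0, "wz": 0, "grip": 0.07},
  {"dx": 0, "dy": 0, "dz": -0.045, "wx": 0, "wy": 0, "wz": 0, "grip": 0.07},
  {"dx": 0.02, "dy": -0.04, "dz": -0.02, "wx": 0, "wy": 0, "wz": 0, "grip": 0.07},
  {"dx": 0.02, "dy": -0.04, "dz": 0, "wx": 0, "wy": 0, "wz": -8, "grip": 0.07},
  {"dx": 0.01, "dy": 0, "dz": 0, "wx": 0, "wy": 0, "wz": -8, "grip": 0.07},
  {"dx": 0, "dy": 0, "dz": 0, "wx": 0, "wy": 0, "wz": -8, "grip": 0.07},
])

```text
time_s: 11.75
eef_pos: [0.494, -0.3573, 0.2758]
ee_rot: [0.001, 0.976, 0.218, 0.001]
wrist_force: [-1.4, -0.1, 0.0]
finger_gap: 0.82
```

```bash
python3 - <<'E'
from h import *
st()
p,d=eyes.get_image('side'); cv2.imwrite('pics/s10.png',p);p,d=eyes.get_image('top'); cv2.imwrite('pics/t10.png',p); np.save('t10.npy',d)
E
```

```text
t 11.75 p [ 0.494  -0.3573  0.2758] R [[0.9052, 0.4249, 0.0031], [0.4249, -0.9052, -0.0018], [0.002, 0.0029, -1.0]] F [-1.44 -0.07  0.  ] T [ 0.    0.   -0.02] gap 0.82 q [-6.960e-01  3.240e-01  1.365e+00  1.000e-03  1.449e+00  4.360e-01]
```

View pics/s10.png

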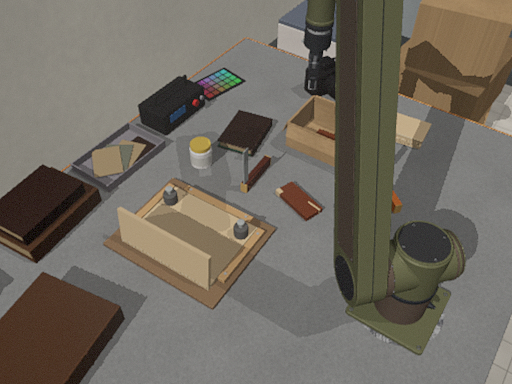

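View pics/t10.png

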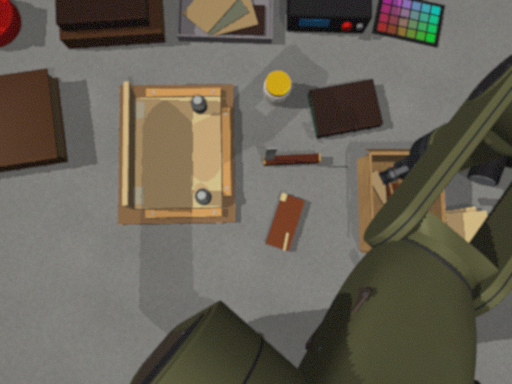

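```bash
cat > fit.py <<'E'
from h import *
from scipy.optimize import minimize
def boxpts(x0,x1,y0,y1,z0,z1): return np.array([[x,y,z] for x in(x0,x1) for y in(y0,y1) for z in(z0,z1)])
ST=boxpts(-.011,.011,-.075,.075,0,.034)
S=8
def render(name,boxes,pose,win,z0=0):
    x,y,a=pose; c,s=np.cos(a),np.sin(a); M=np.array([[c,-s,0],[s,c,0],[0,0,1]])
    u0,v0,u1,v1=win; m=np.zeros(((v1-v0)*S,(u1-u0)*S),np.uint8)
    for b in boxes:
        q=proj(name,b@M.T+[x,y,z0]); q=((q-[u0,v0]+.5)*S-.5).astype(np.float32)
        cv2.fillConvexPoly(m,cv2.convexHull(np.round(q*16).astype(np.int32)),255,shift=4)
    return cv2.resize(m,(u1-u0,v1-v0),interpolation=cv2.INTER_AREA)/255.
def fit(name,boxes,tgt,win,p0,z0=0):
    f=lambda p: ((render(name,boxes,[p[0]/100,p[1]/100,p[2]/10],win,z0)-tgt)**2).sum()
    r=minimize(f,[p0[0]*100,p0[1]*100,p0[2]*10],method='Nelder-Mead',options=dict(initial_simplex=np.array([p0[0]*100,p0[1]*100,p0[2]*10])+np.array([[0,0,0],[.8,0,0],[0,.8,0],[0,0,.6]]),maxiter=200))
    return r.x/[100,100,10],r.fun,f([p0[0]*100,p0[1]*100,p0[2]*10])
E
python3 - <<'E'
from fit import *
for n,fn,win in(('top','pics/t10.png',(255,145,330,175)),('side','pics/s10.png',(235,150,280,200))):
    p=cv2.imread(fn).astype(int); u0,v0,u1,v1=win; c=p[v0:v1,u0:u1]
    sat=(c[...,2]-c[...,0]); t=np.clip((sat-8)/22.,0,1)  # redness
    crop((np.repeat(t[...,None],3,2)*255).astype(np.uint8),0,0,u1-u0,v1-v0,8,f'pics/m_{n}.png')
    crop(p.astype(np.uint8),*win,8,f'pics/k_{n}.png')
    print(n,fit(n,[ST],t,win,(.561,-.167,.05)))
E
```

```text
top (array([ 0.5630421, -0.168992 ,  0.0695677]), np.float64(81.95876601815576), np.float64(106.47069220039336))
side (array([ 0.56149261, -0.16686687,  0.06522232]), np.float64(141.34184029664368), np.float64(146.4652809313646))
```

View pics/m_top.png

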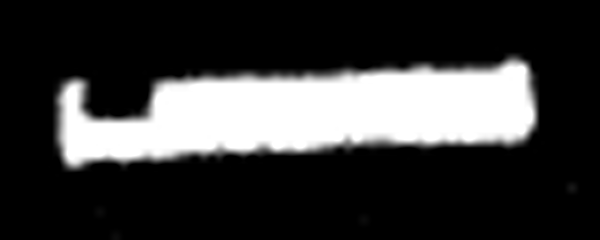

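View pics/m_side.png

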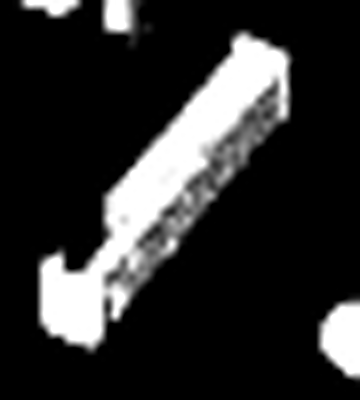

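View pics/k_side.png

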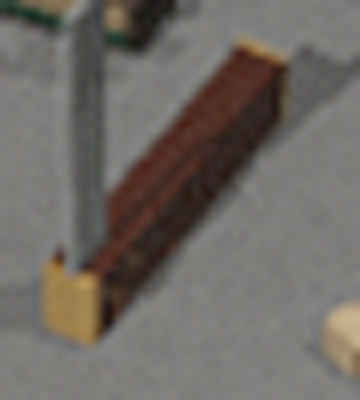

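```bash
python3 - <<'E'
from fit import *
BL=boxpts(-.0015,.0015,.05,.075,.034,.165)
def fit2(name,tgt,wt,win,p0):
    def f(p):
        q=[p[0]/100,p[1]/100,p[2]/10]
        m=render(name,[ST],q,win)*(1-render(name,[BL],q,win)); return (wt*(m-tgt)**2).sum()
    best=None
    for da in(-.03,0,.03):
        c=np.array([p0[0]*100,p0[1]*100,(p0[2]+da)*10])
        r=minimize(f,c,method='Nelder-Mead',options=dict(initial_simplex=c+np.array([[0,0,0],[.5,0,0],[0,.5,0],[0,0,.3]]),xatol=.01,fatol=.05))
        if best is None or r.fun<best.fun: best=r
    p=best.x/[100,100,10]
    return p,best.fun
for n,fn,win in(('top','pics/t10.png',(255,145,330,175)),('side','pics/s10.png',(235,150,280,200))):
    p=cv2.imread(fn).astype(int); u0,v0,u1,v1=win; c=p[v0:v1,u0:u1]
    t=np.clip((c[...,2]-c[...,0]-2)/15.,0,1); w=np.ones_like(t)
    if n=='side': w[:8,:20]=0; w[35:,38:]=0
    q,fv=fit2(n,t,w,win,(.561,-.167,.06)); print(n,q,np.degrees(q[2]),fv)
    m=render(n,[ST],q,win)*(1-render(n,[BL],q,win))
    img=cv2.resize(p[v0:v1,u0:u1].astype(np.uint8),None,fx=8,fy=8,interpolation=cv2.INTER_CUBIC)
    mm=(cv2.resize(m,None,fx=8,fy=8,interpolation=cv2.INTER_CUBIC)>.5).astype(np.uint8)
    cs,_=cv2.findContours(mm,cv2.RETR_LIST,cv2.CHAIN_APPROX_NONE); cv2.drawContours(img,cs,-1,(0,255,0),1); cv2.imwrite(f'pics/f_{n}.png',img)
E
```

```text
top [ 0.56313271 -0.16903672  0.06886177] 3.945488848122673 99.08604369306988
side [ 0.5612163  -0.16612718  0.064723  ] 3.708354861889117 34.336492758160475
```

View pics/f_top.png

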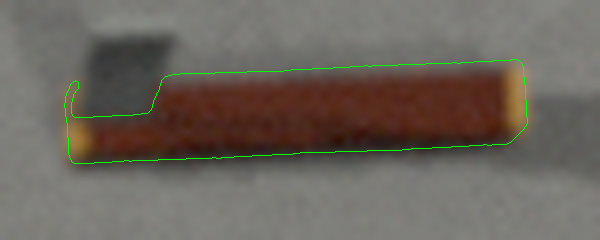

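View pics/f_side.png

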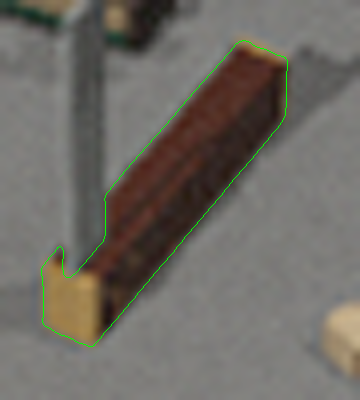

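Emit:
play_rows([
  {"dx": 0, "dy": 0, "dz": 0, "wx": 0, "wy": 0, "wz": -8.58, "grip": 0.05},
  {"dx": 0, "dy": 0, "dz": 0, "wx": 0, "wy": 0, "wz": -8.58, "grip": 0.05},
  {"dx": 0, "dy": 0, "dz": 0, "wx": 0, "wy": 0, "wz": -8.58, "grip": 0.05},
  {"dx": 0, "dy": 0, "dz": 0, "wx": 0, "wy": 0, "wz": -8.58, "grip": 0.05},
  {"dx": 0, "dy": 0, "dz": 0, "wx": 0, "wy": 0, "wz": -8.58, "grip": 0.05},
  {"dx": 0, "dy": 0, "dz": 0, "wx": 0, "wy": 0, "wz": -8.58, "grip": 0.05},
  {"dx": 0, "dy": 0, "dz": 0, "wx": 0, "wy": 0, "wz": -8.58, "grip": 0.05},
  {"dx": 0, "dy": 0, "dz": 0, "wx": 0, "wy": 0, "wz": -8.58, "grip": 0.05},
  {"dx": 0, "dy": 0, "dz": 0, "wx": 0, "wy": 0, "wz": 0, "grip": 0.05},
  {"dx": 0, "dy": 0, "dz": 0, "wx": 0, "wy": 0, "wz": 0, "grip": 0.05},
])

```text
time_s: 12.85
eef_pos: [0.4921, -0.359, 0.2743]
ee_rot: [0.0, 0.689, 0.725, 0.0]
wrist_force: [0.4, -0.2, -0.0]
finger_gap: 0.583
```

```bash
cat >> h.py <<'E'
def go(x,y,z,yaw=None):
    o=st(); M=Q(o['ee_rot']).as_matrix(); d=(np.array([x,y,z])-o['eef_pos'])@M
    print('yaw',np.degrees(np.arctan2(M[1,0],M[0,0])).round(2),'tool delta',d.round(4))
    if yaw is not None: print('wz',(np.degrees(np.arctan2(M[1,0],M[0,0]))-yaw).round(2), 'tilt rotvec tool(deg)', np.degrees((R.from_matrix(M).inv()*R.from_matrix(np.array([[np.cos(np.radians(yaw)),np.sin(np.radians(yaw)),0],[np.sin(np.radians(yaw)),-np.cos(np.radians(yaw)),0],[0,0,-1]]))).as_rotvec()).round(2))
E
python3 -c "
from h import *
go(.5637,-.1924,.10,93.85)"
```

```text
t 12.85 p [ 0.4921 -0.359   0.2743] R [[-0.0517, 0.9987, 0.0004], [0.9987, 0.0517, -0.0003], [-0.0003, 0.0004, -1.0]] F [ 0.44 -0.2  -0.01] T [-0.   -0.02  0.02] gap 0.583 q [-0.7    0.326  1.366 -0.     1.449 -0.751]
yaw 92.96 tool delta [0.1627 0.08   0.1743]
wz -0.89 tilt rotvec tool(deg) [ 0.02  0.02 -0.89]
```

Emit:
play_rows([
  {"dx": 0.04, "dy": 0.02, "dz": 0, "wx": 0, "wy": 0, "wz": -0.9, "grip": 0.05},
  {"dx": 0.04, "dy": 0.02, "dz": 0, "wx": 0, "wy": 0, "wz": 0, "grip": 0.05},
  {"dx": 0.04, "dy": 0.02, "dz": 0, "wx": 0, "wy": 0, "wz": 0, "grip": 0.05},
  {"dx": 0.043, "dy": 0.02, "dz": 0, "wx": 0, "wy": 0, "wz": 0, "grip": 0.05},
  {"dx": 0, "dy": 0, "dz": 0.045, "wx": 0, "wy": 0, "wz": 0, "grip": 0.05},
  {"dx": 0, "dy": 0, "dz": 0.045, "wx": 0, "wy": 0, "wz": 0, "grip": 0.05},
  {"dx": 0, "dy": 0, "dz": 0.045, "wx": 0, "wy": 0, "wz": 0, "grip": 0.05},
  {"dx": 0, "dy": 0, "dz": 0.04, "wx": 0, "wy": 0, "wz": 0, "grip": 0.05},
  {"dx": 0, "dy": 0, "dz": 0, "wx": 0, "wy": 0, "wz": 0, "grip": 0.05},
  {"dx": 0, "dy": 0, "dz": 0, "wx": 0, "wy": 0, "wz": 0, "grip": 0.05},
  {"dx": 0, "dy": 0, "dz": 0, "wx": 0, "wy": 0, "wz": 0, "grip": 0.05},
])

```text
time_s: 13.95
eef_pos: [0.5628, -0.1915, 0.1014]
ee_rot: [0.002, 0.681, 0.732, 0.001]
wrist_force: [0.7, 0.3, -0.1]
finger_gap: 0.585
```

```bash
python3 -c "
from h import *
go(.5637,-.1924,.04,93.85)
p,d=eyes.get_image('side'); crop(p,210,120,310,220,6,'pics/s11.png')
p,d=eyes.get_image('top'); crop(p,235,115,345,195,6,'pics/t11.png')"
```

```text
t 13.95 p [ 0.5628 -0.1915  0.1014] R [[-0.0718, 0.9974, 0.0041], [0.9974, 0.0718, -0.0017], [-0.002, 0.004, -1.0]] F [ 0.71  0.28 -0.05] T [ 0.01  0.03 -0.  ] gap 0.585 q [-0.399  0.453  1.634  0.     1.05  -0.471]
yaw 94.12 tool delta [-0.0009  0.0006  0.0614]
wz 0.27 tilt rotvec tool(deg) [0.23 0.12 0.27]
```

View pics/s11.png

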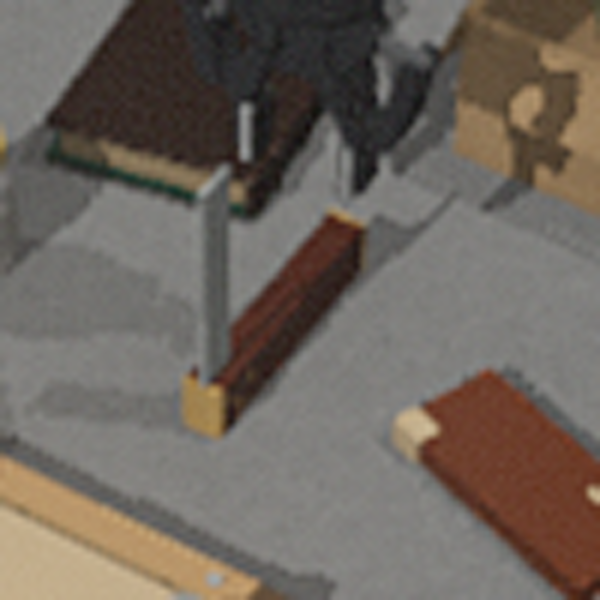

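View pics/t11.png

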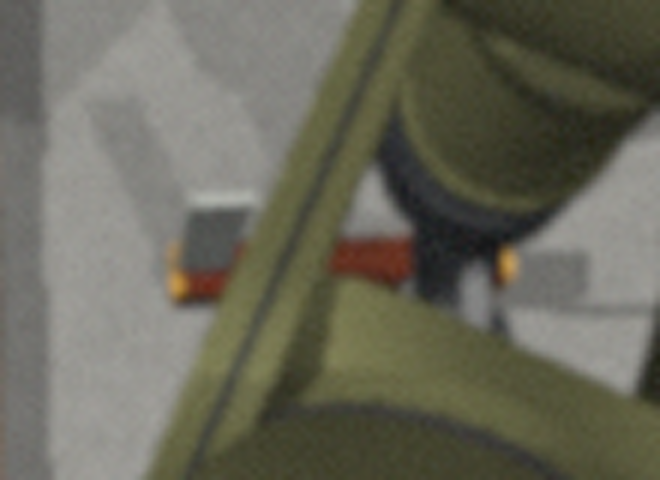

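Emit:
play_rows([
  {"dx": -0.001, "dy": 0, "dz": 0.03, "wx": 0, "wy": 0, "wz": 0, "grip": 0.05},
  {"dx": 0, "dy": 0, "dz": 0.02, "wx": 0, "wy": 0, "wz": 0, "grip": 0.05},
  {"dx": 0, "dy": 0, "dz": 0.015, "wx": 0, "wy": 0, "wz": 0, "grip": 0.05},
  {"dx": 0, "dy": 0, "dz": 0, "wx": 0, "wy": 0, "wz": 0, "grip": 0.05},
  {"dx": 0, "dy": 0, "dz": 0, "wx": 0, "wy": 0, "wz": 0, "grip": 0.05},
  {"dx": 0, "dy": 0, "dz": 0, "wx": 0, "wy": 0, "wz": 0, "grip": 0.05},
])

```text
time_s: 14.65
eef_pos: [0.5623, -0.1921, 0.0357]
ee_rot: [0.002, 0.681, 0.733, 0.001]
wrist_force: [-0.1, -0.2, 0.4]
finger_gap: 0.588
```

```bash
python3 -c "
from h import *
go(.5637,-.1924,.024,93.85)
p,d=eyes.get_image('side'); crop(p,210,120,310,220,6,'pics/s12.png')"
```

```text
t 14.65 p [ 0.5623 -0.1921  0.0357] R [[-0.0732, 0.9973, 0.003], [0.9973, 0.0733, -0.0013], [-0.0015, 0.0029, -1.0]] F [-0.08 -0.19  0.35] T [-0.03  0.03  0.04] gap 0.588 q [-0.4    0.534  1.696 -0.     0.908 -0.474]
yaw 94.2 tool delta [-0.0004  0.0014  0.0117]
wz 0.35 tilt rotvec tool(deg) [0.17 0.09 0.35]
```

View pics/s12.png

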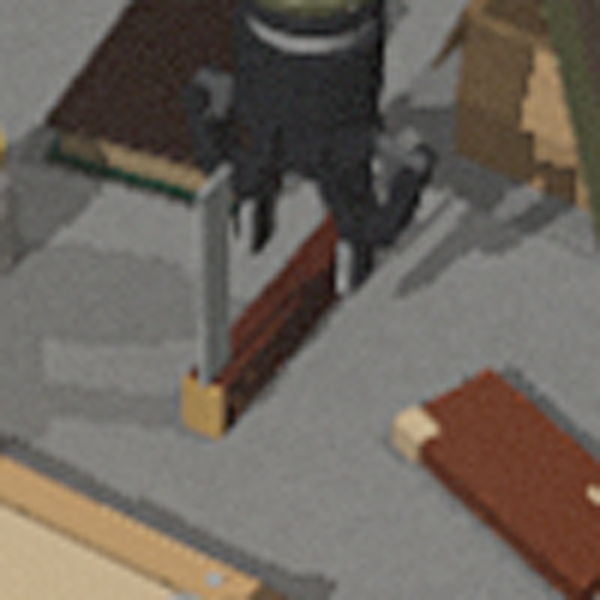

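Emit:
play_rows([
  {"dx": 0, "dy": 0.001, "dz": 0.006, "wx": 0.17, "wy": 0.09, "wz": 0.35, "grip": 0.05},
  {"dx": 0, "dy": 0, "dz": 0.005, "wx": 0, "wy": 0, "wz": 0, "grip": 0.04},
  {"dx": 0, "dy": 0, "dz": 0.002, "wx": 0, "wy": 0, "wz": 0, "grip": 0.04},
  {"dx": 0, "dy": 0, "dz": 0, "wx": 0, "wy": 0, "wz": 0, "grip": 0.04},
  {"dx": 0, "dy": 0, "dz": 0, "wx": 0, "wy": 0, "wz": 0, "grip": 0.04},
])

```text
time_s: 15.2
eef_pos: [0.5617, -0.1913, 0.0206]
ee_rot: [-0.002, 0.683, 0.731, -0.001]
wrist_force: [-0.5, -0.3, -0.1]
finger_gap: 0.47
```

```bash
python3 -c "
from h import *
go(.5637,-.1924,.022,93.85)
p,d=eyes.get_image('side'); crop(p,210,120,310,220,6,'pics/s13.png')"
```

```text
t 15.2 p [ 0.5617 -0.1913  0.0206] R [[-0.0673, 0.9977, -0.0036], [0.9977, 0.0673, 0.0016], [0.0018, -0.0035, -1.0]] F [-0.45 -0.25 -0.15] T [ 0.   -0.   -0.03] gap 0.47 q [-0.4    0.556  1.704  0.     0.886 -0.467]
yaw 93.86 tool delta [-0.0012  0.0019 -0.0014]
wz 0.01 tilt rotvec tool(deg) [-0.2  -0.11  0.01]
```

View pics/s13.png

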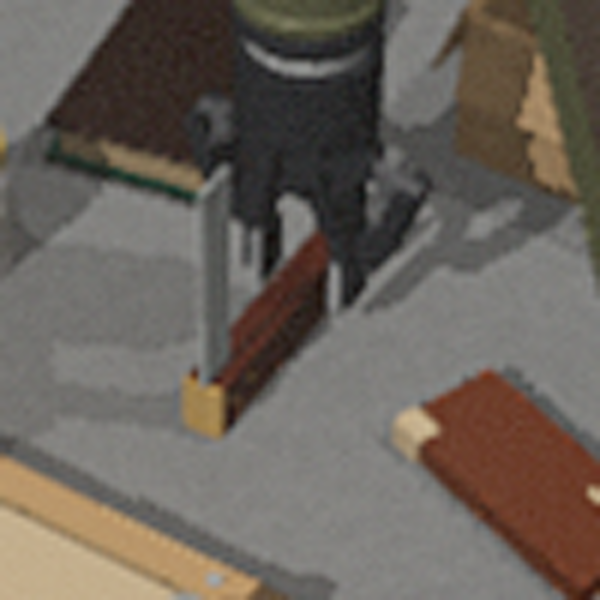

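Emit:
play_rows([
  {"dx": 0, "dy": 0.001, "dz": 0, "wx": 0, "wy": 0, "wz": 0, "grip": 0.03},
  {"dx": 0, "dy": 0, "dz": 0, "wx": 0, "wy": 0, "wz": 0, "grip": 0.02},
  {"dx": 0, "dy": 0, "dz": 0, "wx": 0, "wy": 0, "wz": 0, "grip": 0.012},
  {"dx": 0, "dy": 0, "dz": 0, "wx": 0, "wy": 0, "wz": 0, "grip": 0.005},
  {"dx": 0, "dy": 0, "dz": 0, "wx": 0, "wy": 0, "wz": 0, "grip": 0.005},
  {"dx": 0, "dy": 0, "dz": 0, "wx": 0, "wy": 0, "wz": 0, "grip": 0.005},
])

```text
time_s: 15.85
eef_pos: [0.5634, -0.1914, 0.0213]
ee_rot: [-0.001, 0.683, 0.73, -0.0]
wrist_force: [1.5, 0.8, 5.0]
finger_gap: 0.233
```

```bash
python3 -c "
from h import *
go(.5637,-.1924,.022,93.85)
p,d=eyes.get_image('side'); crop(p,210,120,310,220,6,'pics/s14.png')"
```

```text
t 15.85 p [ 0.5634 -0.1914  0.0213] R [[-0.0672, 0.9977, -0.0019], [0.9977, 0.0672, 0.0011], [0.0012, -0.0019, -1.0]] F [1.49 0.82 5.  ] T [ 0.13 -0.1  -0.04] gap 0.233 q [-0.399  0.556  1.701  0.     0.887 -0.466]
yaw 93.85 tool delta [-0.001   0.0002 -0.0007]
wz 0.0 tilt rotvec tool(deg) [-0.11 -0.07  0.  ]
```

View pics/s14.png

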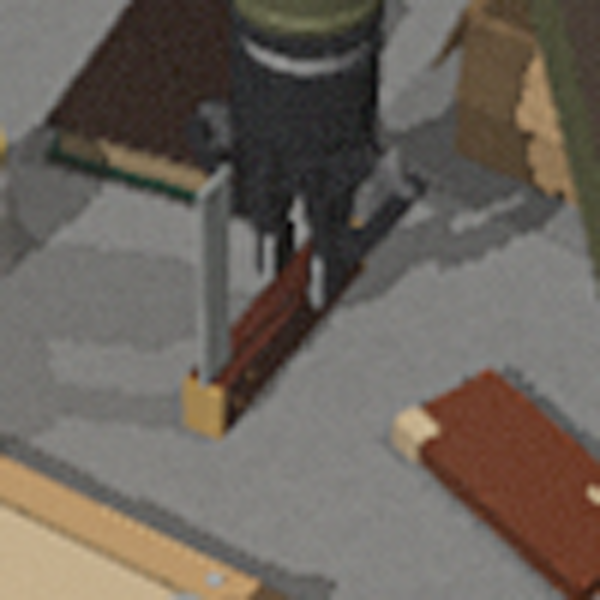

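Stock gripped, but 5 N upward suggests the tips touch the table. I'll regrip about 6 mm higher so the tips stay clear of the base later.

Emit:
play_rows([
  {"dx": 0, "dy": 0, "dz": 0, "wx": 0, "wy": 0, "wz": 0, "grip": 0.032},
  {"dx": 0, "dy": 0, "dz": 0, "wx": 0, "wy": 0, "wz": 0, "grip": 0.032},
  {"dx": 0, "dy": 0, "dz": -0.006, "wx": 0, "wy": 0, "wz": 0, "grip": 0.032},
  {"dx": 0, "dy": 0, "dz": 0, "wx": -0.1, "wy": -0.07, "wz": 0, "grip": 0.032},
  {"dx": 0, "dy": 0, "dz": 0, "wx": 0, "wy": 0, "wz": 0, "grip": 0.032},
])

```text
time_s: 16.4
eef_pos: [0.563, -0.1914, 0.0271]
ee_rot: [-0.0, 0.683, 0.73, -0.0]
wrist_force: [0.7, -0.6, -0.3]
finger_gap: 0.378
```

Emit:
play_rows([
  {"dx": 0, "dy": 0, "dz": 0, "wx": 0, "wy": 0, "wz": 0, "grip": 0.025},
  {"dx": 0, "dy": 0, "dz": 0, "wx": 0, "wy": 0, "wz": 0, "grip": 0.018},
  {"dx": 0, "dy": 0, "dz": 0, "wx": 0, "wy": 0, "wz": 0, "grip": 0.005},
  {"dx": 0, "dy": 0, "dz": 0, "wx": 0, "wy": 0, "wz": 0, "grip": 0.005},
  {"dx": 0, "dy": 0, "dz": 0, "wx": 0, "wy": 0, "wz": 0, "grip": 0.005},
])

```text
time_s: 16.9
eef_pos: [0.5631, -0.1914, 0.0272]
ee_rot: [-0.0, 0.683, 0.73, -0.0]
wrist_force: [-0.6, 0.8, 4.9]
finger_gap: 0.234
```

```bash
python3 -c "
from h import *
go(.5637,-.1924,.022,93.85)"
```

```text
t 16.9 p [ 0.5631 -0.1914  0.0272] R [[-0.0672, 0.9977, -0.0008], [0.9977, 0.0672, 0.0002], [0.0003, -0.0008, -1.0]] F [-0.56  0.76  4.86] T [ 0.08  0.06 -0.04] gap 0.234 q [-0.399  0.547  1.698 -0.     0.897 -0.466]
yaw 93.85 tool delta [-0.0011  0.0006  0.0052]
wz 0.0 tilt rotvec tool(deg) [-0.05 -0.02  0.  ]
```

Emit:
play_rows([
  {"dx": 0, "dy": 0, "dz": -0.005, "wx": 0, "wy": 0, "wz": 0, "grip": 0.005},
  {"dx": 0, "dy": 0, "dz": -0.015, "wx": 0, "wy": 0, "wz": 0, "grip": 0.005},
  {"dx": 0, "dy": 0, "dz": -0.03, "wx": 0, "wy": 0, "wz": 0, "grip": 0.005},
  {"dx": 0, "dy": 0, "dz": -0.03, "wx": 0, "wy": 0, "wz": 0, "grip": 0.005},
  {"dx": 0, "dy": 0, "dz": -0.02, "wx": 0, "wy": 0, "wz": 0, "grip": 0.005},
  {"dx": 0, "dy": 0, "dz": 0, "wx": 0, "wy": 0, "wz": 0, "grip": 0.005},
  {"dx": 0, "dy": 0, "dz": 0, "wx": 0, "wy": 0, "wz": 0, "grip": 0.005},
])

```text
time_s: 17.6
eef_pos: [0.5623, -0.1912, 0.1261]
ee_rot: [-0.001, 0.683, 0.731, -0.001]
wrist_force: [-1.7, 0.2, -3.9]
finger_gap: 0.231
```

```bash
python3 -c "
from h import *
go(.5747,.115,.127,92.0)
p,d=eyes.get_image('side'); crop(p,190,80,320,210,6,'pics/s15.png')"
```

```text
t 17.6 p [ 0.5623 -0.1912  0.1261] R [[-0.0674, 0.9977, -0.0023], [0.9977, 0.0674, 0.0004], [0.0006, -0.0023, -1.0]] F [-1.72  0.23 -3.88] T [-0.17 -0.02  0.02] gap 0.231 q [-3.990e-01  4.280e-01  1.602e+00 -1.000e-03  1.113e+00 -4.660e-01]
yaw 93.86 tool delta [ 0.3047  0.033  -0.0008]
wz 1.86 tilt rotvec tool(deg) [-0.13 -0.03  1.86]
```

View pics/s15.png

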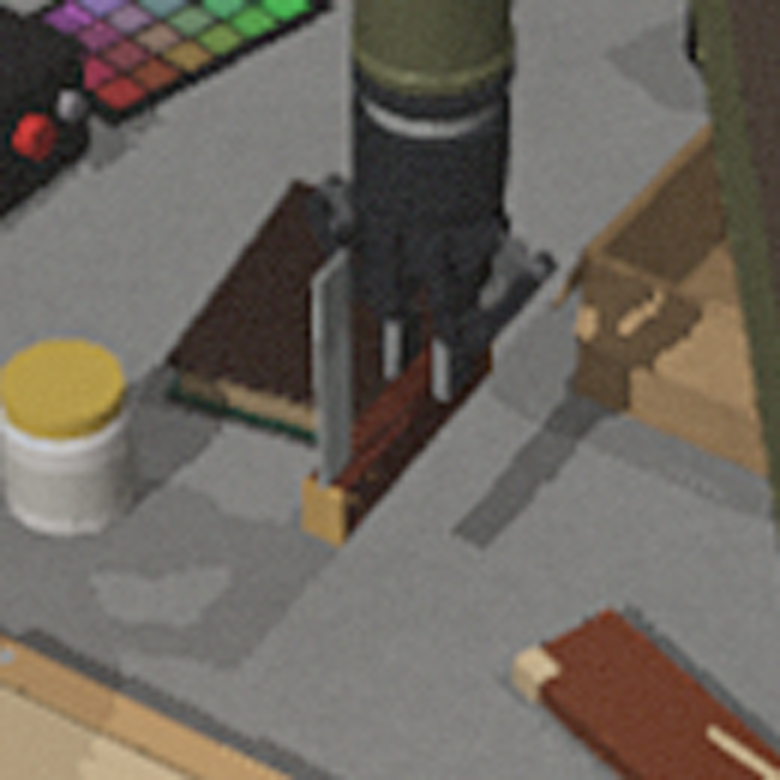

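Emit:
play_rows([
  {"dx": 0.02, "dy": 0.003, "dz": 0, "wx": 0, "wy": 0, "wz": 0.5, "grip": 0.005},
  {"dx": 0.03, "dy": 0.003, "dz": 0, "wx": 0, "wy": 0, "wz": 0.5, "grip": 0.005},
  {"dx": 0.03, "dy": 0.003, "dz": 0, "wx": 0, "wy": 0, "wz": 0.5, "grip": 0.005},
  {"dx": 0.03, "dy": 0.003, "dz": 0, "wx": 0, "wy": 0, "wz": 0.36, "grip": 0.005},
  {"dx": 0.03, "dy": 0.003, "dz": 0, "wx": 0, "wy": 0, "wz": 0, "grip": 0.005},
  {"dx": 0.03, "dy": 0.003, "dz": 0, "wx": 0, "wy": 0, "wz": 0, "grip": 0.005},
  {"dx": 0.03, "dy": 0.003, "dz": 0, "wx": 0, "wy": 0, "wz": 0, "grip": 0.005},
  {"dx": 0.03, "dy": 0.003, "dz": 0, "wx": 0, "wy": 0, "wz": 0, "grip": 0.005},
  {"dx": 0.03, "dy": 0.003, "dz": 0, "wx": 0, "wy": 0, "wz": 0, "grip": 0.005},
  {"dx": 0.02, "dy": 0.003, "dz": 0, "wx": 0, "wy": 0, "wz": 0, "grip": 0.005},
  {"dx": 0.01, "dy": 0, "dz": 0, "wx": 0, "wy": 0, "wz": 0, "grip": 0.005},
  {"dx": 0, "dy": 0, "dz": 0, "wx": 0, "wy": 0, "wz": 0, "grip": 0.005},
])

```text
time_s: 18.85
eef_pos: [0.5795, 0.1005, 0.1253]
ee_rot: [-0.002, 0.694, 0.72, -0.002]
wrist_force: [1.1, -0.7, -4.2]
finger_gap: 0.234
```

Emit:
play_rows([
  {"dx": 0, "dy": 0, "dz": 0, "wx": 0, "wy": 0, "wz": 0, "grip": 0.005},
  {"dx": 0, "dy": 0, "dz": 0, "wx": 0, "wy": 0, "wz": 0, "grip": 0.005},
])

```text
time_s: 19.05
eef_pos: [0.5805, 0.0984, 0.1265]
ee_rot: [-0.001, 0.695, 0.719, -0.001]
wrist_force: [0.0, 0.5, -4.2]
finger_gap: 0.23
```

```bash
python3 -c "
from h import *
go(.5747,.115,.127,92.0)
p,d=eyes.get_image('side'); crop(p,100,110,270,290,4,'pics/s16.png')
p,d=eyes.get_image('top'); crop(p,105,75,265,235,4,'pics/t16.png')"
```

```text
t 19.05 p [0.5805 0.0984 0.1265] R [[-0.0339, 0.9994, -0.0024], [0.9994, 0.0339, -0.0005], [-0.0004, -0.0024, -1.0]] F [ 0.02  0.55 -4.17] T [-0.19  0.02 -0.04] gap 0.23 q [ 0.096  0.422  1.613 -0.     1.109  0.063]
yaw 91.94 tool delta [ 0.0168 -0.0052 -0.0005]
wz -0.06 tilt rotvec tool(deg) [-0.14  0.02 -0.06]
```

View pics/s16.png

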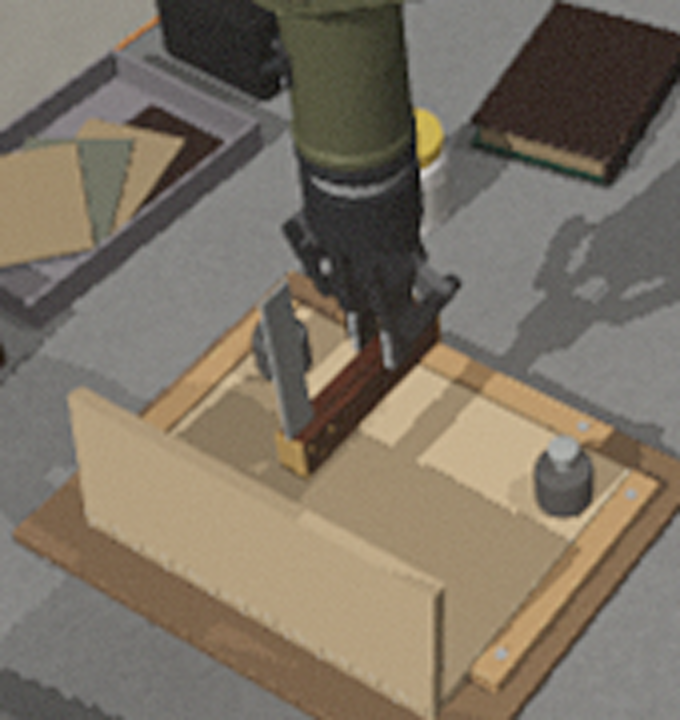

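View pics/t16.png

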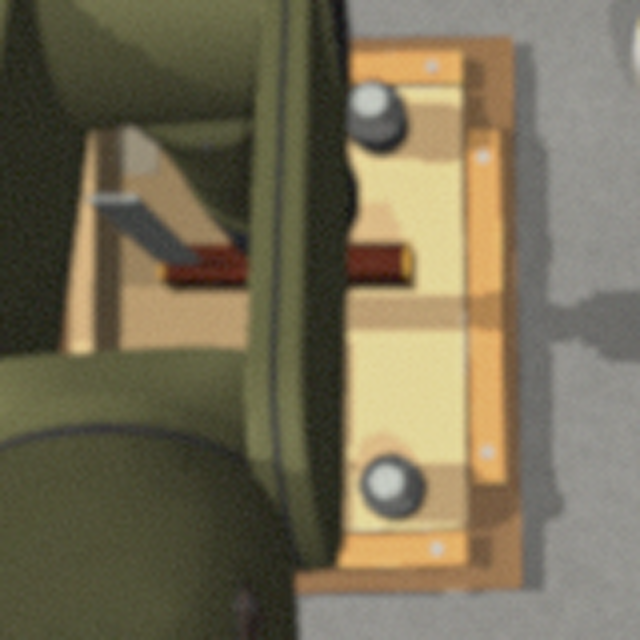

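Emit:
play_rows([
  {"dx": 0.005, "dy": -0.005, "dz": 0.025, "wx": -0.14, "wy": 0, "wz": 0, "grip": 0.005},
  {"dx": 0, "dy": 0, "dz": 0.02, "wx": 0, "wy": 0, "wz": 0, "grip": 0.005},
  {"dx": 0, "dy": 0, "dz": 0.015, "wx": 0, "wy": 0, "wz": 0, "grip": 0.005},
  {"dx": 0, "dy": 0, "dz": 0.008, "wx": 0, "wy": 0, "wz": 0, "grip": 0.005},
  {"dx": 0, "dy": 0, "dz": 0, "wx": 0, "wy": 0, "wz": 0, "grip": 0.005},
  {"dx": 0, "dy": 0, "dz": 0, "wx": 0, "wy": 0, "wz": 0, "grip": 0.005},
  {"dx": 0, "dy": 0, "dz": 0, "wx": 0, "wy": 0, "wz": 0, "grip": 0.005},
])

```text
time_s: 19.85
eef_pos: [0.5767, 0.1044, 0.06]
ee_rot: [0.001, 0.695, 0.719, 0.001]
wrist_force: [-0.1, 0.4, -4.5]
finger_gap: 0.232
```

```bash
python3 -c "
from h import *
go(.5747,.115,.0512,92.0)
p,d=eyes.get_image('side'); crop(p,100,130,240,290,5,'pics/s17.png')"
```

```text
t 19.85 p [0.5767 0.1044 0.06  ] R [[-0.0345, 0.9994, 0.0033], [0.9994, 0.0345, 0.0006], [0.0005, 0.0033, -1.0]] F [-0.07  0.44 -4.53] T [-0.15 -0.03  0.02] gap 0.232 q [0.107 0.494 1.693 0.    0.951 0.072]
yaw 91.98 tool delta [ 0.0107 -0.0017  0.0088]
wz -0.02 tilt rotvec tool(deg) [ 0.19 -0.03 -0.02]
```

View pics/s17.png

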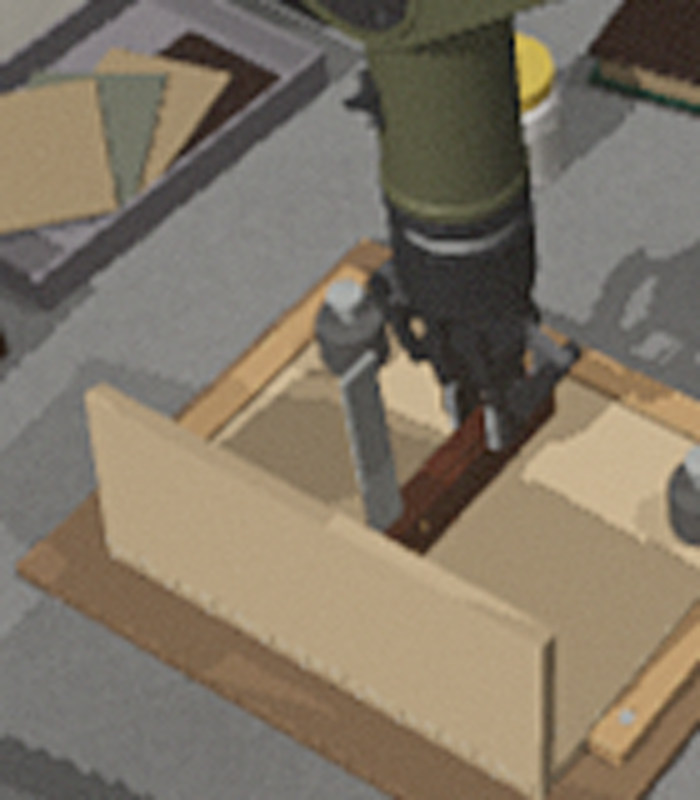

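Emit:
play_rows([
  {"dx": 0, "dy": 0, "dz": 0.004, "wx": 0.1, "wy": 0, "wz": 0, "grip": 0.005},
  {"dx": 0, "dy": 0, "dz": 0.003, "wx": 0, "wy": 0, "wz": 0, "grip": 0.005},
  {"dx": 0, "dy": 0, "dz": 0, "wx": 0, "wy": 0, "wz": 0, "grip": 0.005},
  {"dx": 0, "dy": 0, "dz": 0, "wx": 0, "wy": 0, "wz": 0, "grip": 0.005},
])

```text
time_s: 20.3
eef_pos: [0.5759, 0.1046, 0.052]
ee_rot: [-0.0, 0.695, 0.719, 0.0]
wrist_force: [-0.2, 0.4, -2.9]
finger_gap: 0.23
```

Emit:
play_rows([
  {"dx": 0, "dy": 0, "dz": 0.001, "wx": 0, "wy": 0, "wz": 0, "grip": 0.005},
  {"dx": 0, "dy": 0, "dz": 0, "wx": 0, "wy": 0, "wz": 0, "grip": 0.005},
])

```text
time_s: 20.5
eef_pos: [0.576, 0.1044, 0.0513]
ee_rot: [-0.0, 0.695, 0.719, 0.0]
wrist_force: [0.7, -0.9, -1.0]
finger_gap: 0.226
```

Emit:
play_rows([
  {"dx": 0, "dy": 0, "dz": 0.001, "wx": 0, "wy": 0, "wz": 0, "grip": 0.005},
  {"dx": 0, "dy": 0, "dz": 0, "wx": 0, "wy": 0, "wz": 0, "grip": 0.005},
])

```text
time_s: 20.7
eef_pos: [0.5761, 0.1044, 0.0512]
ee_rot: [0.0, 0.695, 0.719, 0.0]
wrist_force: [-1.7, -0.6, 5.9]
finger_gap: 0.231
```

```bash
python3 -c "
from h import *
go(.5747,.115,.0512,92.0)"
```

```text
t 20.7 p [0.5761 0.1044 0.0512] R [[-0.0349, 0.9994, 0.0006], [0.9994, 0.0349, 0.0003], [0.0003, 0.0006, -1.0]] F [-1.67 -0.59  5.94] T [-0.23  0.35  0.03] gap 0.231 q [0.107 0.506 1.7   0.    0.935 0.072]
yaw 92.0 tool delta [ 0.0106 -0.001   0.    ]
wz 0.0 tilt rotvec tool(deg) [ 0.03 -0.02  0.  ]
```

Contact is at TCP z 0.0512, exactly 24 mm above the table reference, so the stock is on the base. Next I slide towards the side.

Emit:
play_rows([
  {"dx": 0.004, "dy": 0, "dz": 0, "wx": 0, "wy": 0, "wz": 0, "grip": 0.005},
  {"dx": 0.006, "dy": 0, "dz": 0, "wx": 0, "wy": 0, "wz": 0, "grip": 0.005},
  {"dx": 0.006, "dy": 0, "dz": 0, "wx": 0, "wy": 0, "wz": 0, "grip": 0.005},
  {"dx": 0.006, "dy": 0, "dz": 0, "wx": 0, "wy": 0, "wz": 0, "grip": 0.005},
  {"dx": 0.003, "dy": 0, "dz": 0, "wx": 0, "wy": 0, "wz": 0, "grip": 0.005},
  {"dx": 0, "dy": 0, "dz": 0, "wx": 0, "wy": 0, "wz": 0, "grip": 0.005},
  {"dx": 0, "dy": 0, "dz": 0, "wx": 0, "wy": 0, "wz": 0, "grip": 0.005},
])

```text
time_s: 21.4
eef_pos: [0.5761, 0.1293, 0.0512]
ee_rot: [0.001, 0.694, 0.72, 0.001]
wrist_force: [-0.2, -2.8, 5.6]
finger_gap: 0.23
```

```bash
python3 -c "
from h import *
go(.5732,.1499,.0512,92.0)
p,d=eyes.get_image('side'); crop(p,110,170,230,290,5,'pics/s18.png')
p,d=eyes.get_image('top'); crop(p,105,75,205,215,5,'pics/t18.png')"
```

```text
t 21.4 p [0.5761 0.1293 0.0512] R [[-0.0354, 0.9994, 0.0022], [0.9994, 0.0354, -0.0001], [-0.0002, 0.0022, -1.0]] F [-0.23 -2.84  5.61] T [-0.52  0.02  0.  ] gap 0.23 q [ 1.50e-01  5.10e-01  1.69e+00 -1.00e-03  9.39e-01  1.14e-01]
yaw 92.03 tool delta [ 0.0207 -0.0022  0.    ]
wz 0.03 tilt rotvec tool(deg) [0.13 0.01 0.03]
```

View pics/s18.png

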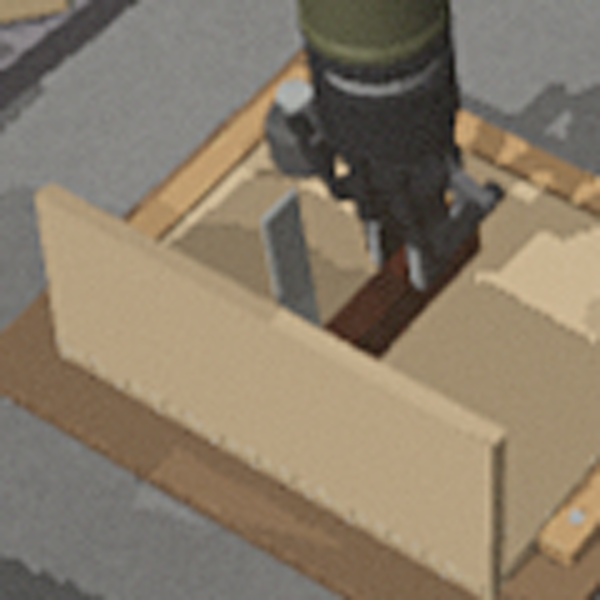

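View pics/t18.png

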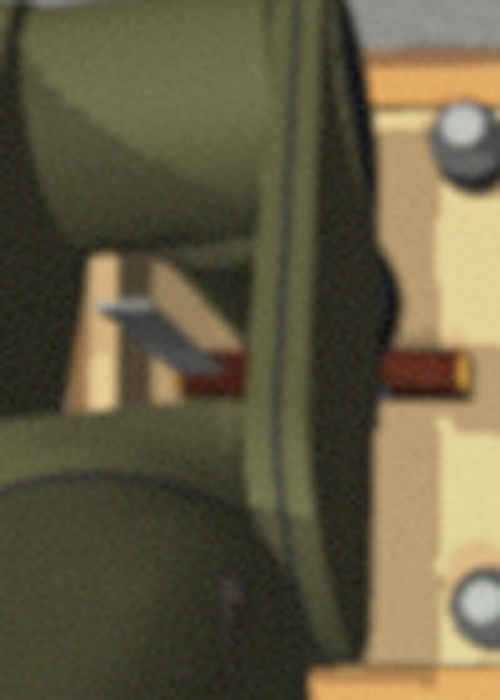

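Emit:
play_rows([
  {"dx": 0.003, "dy": -0.002, "dz": 0.001, "wx": 0.1, "wy": 0, "wz": 0, "grip": 0.005},
  {"dx": 0.003, "dy": 0, "dz": 0, "wx": 0, "wy": 0, "wz": 0, "grip": 0.005},
  {"dx": 0.002, "dy": 0, "dz": 0, "wx": 0, "wy": 0, "wz": 0, "grip": 0.005},
  {"dx": 0, "dy": 0, "dz": 0, "wx": 0, "wy": 0, "wz": 0, "grip": 0.005},
])

```text
time_s: 21.9
eef_pos: [0.5751, 0.1362, 0.0512]
ee_rot: [0.002, 0.694, 0.72, 0.0]
wrist_force: [0.6, -6.3, 11.0]
finger_gap: 0.232
```

```bash
python3 -c "
from h import *
go(.5732,.1499,.0512,92.0)"
```

```text
t 21.9 p [0.5751 0.1362 0.0512] R [[-0.0358, 0.9994, 0.003], [0.9994, 0.0358, -0.0017], [-0.0018, 0.003, -1.0]] F [ 0.6  -6.27 10.97] T [-1.05 -0.05 -0.06] gap 0.232 q [ 0.162  0.511  1.689 -0.003  0.939  0.128]
yaw 92.05 tool delta [ 0.0138 -0.0014 -0.0001]
wz 0.05 tilt rotvec tool(deg) [0.17 0.1  0.05]
```

Emit:
play_rows([
  {"dx": 0.002, "dy": 0, "dz": 0, "wx": 0, "wy": 0, "wz": 0, "grip": 0.005},
  {"dx": 0.002, "dy": 0, "dz": 0, "wx": 0, "wy": 0, "wz": 0, "grip": 0.005},
  {"dx": 0, "dy": 0, "dz": 0, "wx": 0, "wy": 0, "wz": 0, "grip": 0.005},
  {"dx": 0, "dy": 0, "dz": 0, "wx": 0, "wy": 0, "wz": 0, "grip": 0.005},
])

```text
time_s: 22.3
eef_pos: [0.5748, 0.1399, 0.0512]
ee_rot: [0.002, 0.694, 0.72, 0.0]
wrist_force: [0.4, -7.8, 10.3]
finger_gap: 0.231
```

```bash
python3 -c "
from h import *
go(.5732,.1499,.0512,92.0)
p,d=eyes.get_image('side'); crop(p,110,170,230,290,5,'pics/s19.png')
p,d=eyes.get_image('top'); crop(p,105,75,205,215,5,'pics/t19.png')"
```

```text
t 22.3 p [0.5748 0.1399 0.0512] R [[-0.0358, 0.9994, 0.0027], [0.9994, 0.0358, -0.002], [-0.0021, 0.0027, -1.0]] F [ 0.35 -7.76 10.25] T [-1.21 -0.01  0.03] gap 0.231 q [ 0.169  0.512  1.688 -0.003  0.94   0.135]
yaw 92.05 tool delta [ 0.0101 -0.0013 -0.0001]
wz 0.05 tilt rotvec tool(deg) [0.15 0.12 0.05]
```

View pics/s19.png

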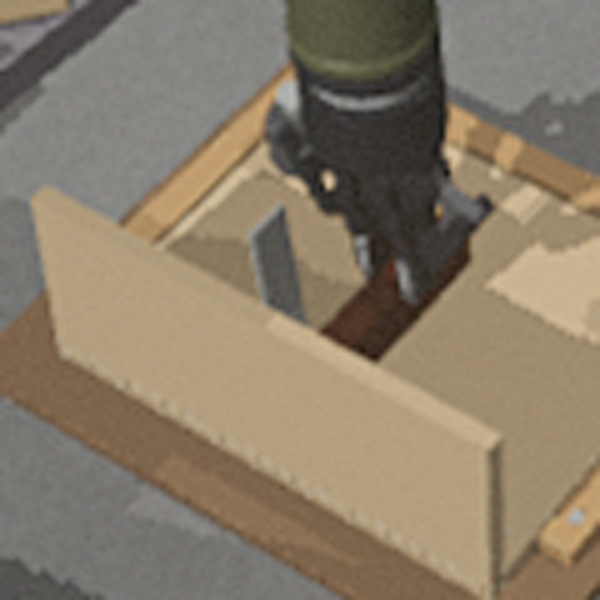

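View pics/t19.png

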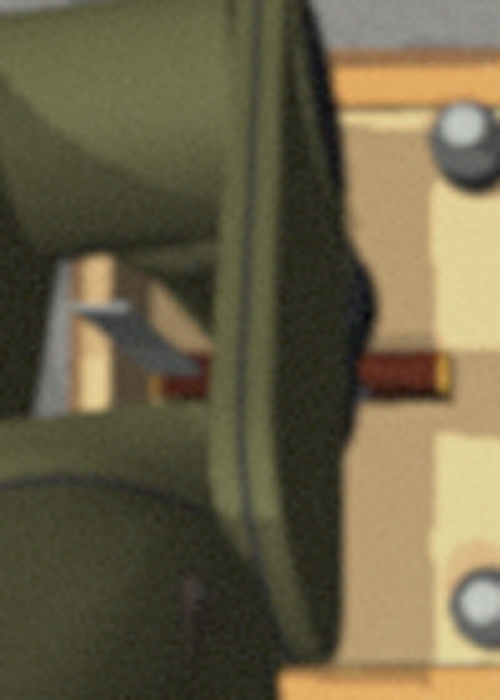

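Emit:
play_rows([
  {"dx": 0.002, "dy": 0, "dz": 0, "wx": 0, "wy": 0, "wz": 0, "grip": 0.005},
  {"dx": 0.002, "dy": 0, "dz": 0, "wx": 0, "wy": 0, "wz": 0, "grip": 0.005},
  {"dx": 0, "dy": 0, "dz": 0, "wx": 0, "wy": 0, "wz": 0, "grip": 0.005},
  {"dx": 0, "dy": 0, "dz": 0, "wx": 0, "wy": 0, "wz": 0, "grip": 0.005},
])

```text
time_s: 22.8
eef_pos: [0.5746, 0.1437, 0.0512]
ee_rot: [0.002, 0.694, 0.72, 0.0]
wrist_force: [-0.2, -8.4, 10.6]
finger_gap: 0.233
```

```bash
python3 -c "
from h import *
go(.5732,.1499,.0512,92.0)"
```

```text
t 22.8 p [0.5746 0.1437 0.0512] R [[-0.0359, 0.9994, 0.0027], [0.9994, 0.0359, -0.0023], [-0.0024, 0.0026, -1.0]] F [-0.2  -8.42 10.57] T [-1.34  0.    0.01] gap 0.233 q [ 0.175  0.512  1.686 -0.003  0.941  0.142]
yaw 92.05 tool delta [ 0.0063 -0.0012 -0.    ]
wz 0.05 tilt rotvec tool(deg) [0.15 0.14 0.05]
```

Emit:
play_rows([
  {"dx": 0.002, "dy": 0, "dz": 0, "wx": 0, "wy": 0, "wz": 0, "grip": 0.005},
  {"dx": 0, "dy": 0, "dz": 0, "wx": 0, "wy": 0, "wz": 0, "grip": 0.005},
  {"dx": 0, "dy": 0, "dz": 0, "wx": 0, "wy": 0, "wz": 0, "grip": 0.005},
])

```text
time_s: 23.1
eef_pos: [0.5745, 0.1456, 0.0512]
ee_rot: [0.002, 0.694, 0.72, 0.0]
wrist_force: [0.6, -8.6, 11.0]
finger_gap: 0.23
```

```bash
python3 -c "
from h import *
go(.5732,.1499,.0512,92.0)"
```

```text
t 23.1 p [0.5745 0.1456 0.0512] R [[-0.0359, 0.9994, 0.0026], [0.9994, 0.0359, -0.0025], [-0.0025, 0.0025, -1.0]] F [ 0.63 -8.57 10.99] T [-1.41 -0.02 -0.01] gap 0.23 q [ 0.179  0.513  1.685 -0.004  0.942  0.145]
yaw 92.06 tool delta [ 0.0044 -0.0012 -0.    ]
wz 0.06 tilt rotvec tool(deg) [0.14 0.15 0.06]
```

Emit:
play_rows([
  {"dx": 0.002, "dy": 0, "dz": 0, "wx": 0, "wy": 0.1, "wz": 0, "grip": 0.005},
  {"dx": 0, "dy": 0, "dz": 0, "wx": 0, "wy": 0, "wz": 0, "grip": 0.005},
  {"dx": 0, "dy": 0, "dz": 0, "wx": 0, "wy": 0, "wz": 0, "grip": 0.005},
])

```text
time_s: 23.4
eef_pos: [0.5744, 0.1475, 0.0512]
ee_rot: [0.001, 0.694, 0.72, 0.001]
wrist_force: [0.7, -7.9, 10.1]
finger_gap: 0.231
```

```bash
python3 -c "
from h import *
go(.5732,.1499,.0512,92.0)"
```

```text
t 23.4 p [0.5744 0.1475 0.0512] R [[-0.0359, 0.9994, 0.0025], [0.9994, 0.0359, -0.0008], [-0.0009, 0.0025, -1.0]] F [ 0.65 -7.87 10.12] T [-1.46  0.04 -0.04] gap 0.231 q [ 0.181  0.513  1.684 -0.002  0.942  0.146]
yaw 92.06 tool delta [ 0.0024 -0.0012 -0.    ]
wz 0.06 tilt rotvec tool(deg) [0.14 0.05 0.06]
```

Emit:
play_rows([
  {"dx": 0.001, "dy": 0, "dz": 0, "wx": 0, "wy": 0, "wz": 0, "grip": 0.005},
  {"dx": 0, "dy": 0, "dz": 0, "wx": 0, "wy": 0, "wz": 0, "grip": 0.005},
  {"dx": 0, "dy": 0, "dz": 0, "wx": 0, "wy": 0, "wz": 0, "grip": 0.005},
])

```text
time_s: 23.7
eef_pos: [0.5744, 0.1483, 0.0512]
ee_rot: [0.001, 0.694, 0.72, 0.0]
wrist_force: [0.5, -9.8, 11.1]
finger_gap: 0.232
```

```bash
python3 -c "
from h import *
go(.5732,.1499,.0512,92.0)
p,d=eyes.get_image('side'); crop(p,110,170,230,290,5,'pics/s20.png')
np.save('s20.npy',d)"
```

```text
t 23.7 p [0.5744 0.1483 0.0512] R [[-0.0359, 0.9994, 0.0025], [0.9994, 0.036, -0.0011], [-0.0012, 0.0024, -1.0]] F [ 0.52 -9.78 11.06] T [-1.51  0.02  0.07] gap 0.232 q [ 0.182  0.513  1.684 -0.002  0.942  0.148]
yaw 92.06 tool delta [ 0.0016 -0.0011 -0.    ]
wz 0.06 tilt rotvec tool(deg) [0.14 0.07 0.06]
```

View pics/s20.png

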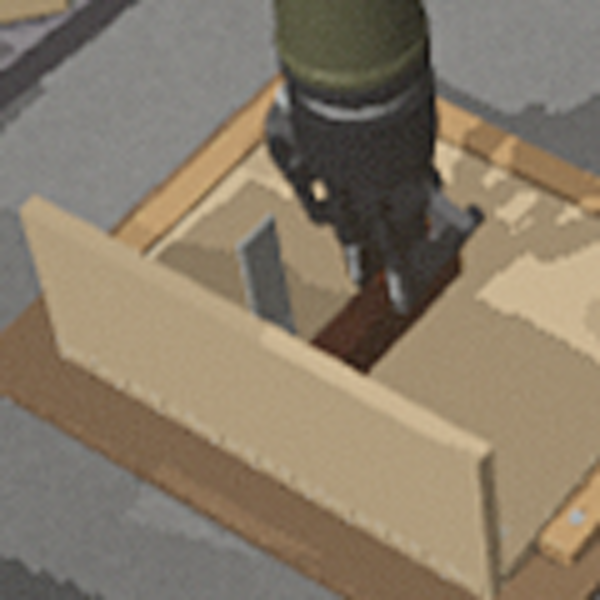

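Emit:
play_rows([
  {"dx": 0.001, "dy": 0, "dz": 0, "wx": 0, "wy": 0, "wz": 0, "grip": 0.005},
  {"dx": 0, "dy": 0, "dz": 0, "wx": 0, "wy": 0, "wz": 0, "grip": 0.005},
  {"dx": 0, "dy": 0, "dz": 0, "wx": 0, "wy": 0, "wz": 0, "grip": 0.005},
])

```text
time_s: 24.05
eef_pos: [0.5744, 0.1493, 0.0512]
ee_rot: [0.001, 0.694, 0.72, 0.0]
wrist_force: [-0.0, -9.4, 11.4]
finger_gap: 0.237
```

Emit:
play_rows([
  {"dx": 0.001, "dy": 0, "dz": 0, "wx": 0, "wy": 0, "wz": 0, "grip": 0.005},
  {"dx": 0, "dy": 0, "dz": 0, "wx": 0, "wy": 0, "wz": 0, "grip": 0.005},
  {"dx": 0, "dy": 0, "dz": 0, "wx": 0, "wy": 0, "wz": 0, "grip": 0.005},
])

```text
time_s: 24.35
eef_pos: [0.5743, 0.1496, 0.0512]
ee_rot: [0.002, 0.694, 0.72, 0.0]
wrist_force: [0.4, -11.2, 11.1]
finger_gap: 0.231
```

```bash
python3 -c "
from h import *
go(.5732,.1499,.0512,92.0)"
```

```text
t 24.35 p [0.5743 0.1496 0.0512] R [[-0.0363, 0.9993, 0.0024], [0.9993, 0.0363, -0.0023], [-0.0024, 0.0023, -1.0]] F [  0.36 -11.19  11.07] T [-1.9  -0.07 -0.  ] gap 0.231 q [ 0.185  0.514  1.683 -0.003  0.943  0.151]
yaw 92.08 tool delta [ 0.0004 -0.0011 -0.    ]
wz 0.08 tilt rotvec tool(deg) [0.13 0.14 0.08]
```

Emit:
play_rows([
  {"dx": 0, "dy": 0, "dz": 0.001, "wx": 0, "wy": 0.14, "wz": 0, "grip": 0.005},
  {"dx": 0, "dy": 0, "dz": 0, "wx": 0, "wy": 0, "wz": 0, "grip": 0.005},
  {"dx": 0, "dy": 0, "dz": 0, "wx": 0, "wy": 0, "wz": 0, "grip": 0.005},
])

```text
time_s: 24.65
eef_pos: [0.5743, 0.1496, 0.0511]
ee_rot: [0.001, 0.694, 0.72, 0.001]
wrist_force: [-1.4, -12.3, 17.1]
finger_gap: 0.233
```

Emit:
play_rows([
  {"dx": 0.001, "dy": 0, "dz": 0, "wx": 0, "wy": 0, "wz": 0, "grip": 0.005},
  {"dx": 0, "dy": 0, "dz": 0, "wx": 0, "wy": 0, "wz": 0, "grip": 0.005},
  {"dx": 0, "dy": 0, "dz": 0, "wx": 0, "wy": 0, "wz": 0, "grip": 0.005},
])

```text
time_s: 24.95
eef_pos: [0.5743, 0.1496, 0.0511]
ee_rot: [0.001, 0.694, 0.72, 0.0]
wrist_force: [-1.0, -14.6, 16.9]
finger_gap: 0.227
```

```bash
python3 - <<'E'
from fit import *
go(.5732,.1499,.0512,92.0)
p,d=eyes.get_image('side'); cv2.imwrite('pics/s21f.png',p); np.save('s21.npy',d)
crop(p,100,170,240,310,5,'pics/s21.png')
p,d=eyes.get_image('top'); crop(p,105,75,205,215,5,'pics/t21.png'); np.save('t21.npy',d)
# plane of the outer face from side depth, before vs after
for fn in('side0.npy','s20.npy','s21.npy'):
    W=cloud('side',np.load(fn))[225:268,130:205].reshape(-1,3); W=W[np.isfinite(W).all(1)]
    k=(W[:,2]>.035)&(W[:,2]<.12)&(W[:,1]>.21)&(W[:,1]<.29); w=W[k]
    for _ in range(8):
        c=np.median(w,0) if _==0 else w.mean(0); U=np.linalg.svd(w-w.mean(0),full_matrices=False)[2]; n=U[2]; r=(w-w.mean(0))@n
        w=w[abs(r)<max(.003,2*r.std())] if _<7 else w
    n=n*np.sign(n[1]); print(fn,len(w),'n',n.round(4),'lean rad',np.arctan2(n[2],np.hypot(n[0],n[1])).round(4),'yaw',np.degrees(np.arctan2(-n[0],n[1])).round(2),r.std().round(4))
E
```

```text
t 24.95 p [0.5743 0.1496 0.0511] R [[-0.0366, 0.9993, 0.0027], [0.9993, 0.0366, -0.0013], [-0.0014, 0.0027, -1.0]] F [ -1.04 -14.59  16.9 ] T [-2.48  0.21  0.05] gap 0.227 q [ 0.185  0.514  1.684 -0.002  0.942  0.149]
yaw 92.1 tool delta [ 0.0004 -0.0011 -0.0001]
wz 0.1 tilt rotvec tool(deg) [0.15 0.08 0.1 ]
side0.npy 1323 n [-0.0389  0.9924  0.1168] lean rad 0.1171 yaw 2.25 0.0012
s20.npy 1085 n [-0.0392  0.9991  0.0156] lean rad 0.0156 yaw 2.25 0.0011
s21.npy 1043 n [-0.0401  0.9992  0.0011] lean rad 0.0011 yaw 2.3 0.001
```

View pics/s21.png

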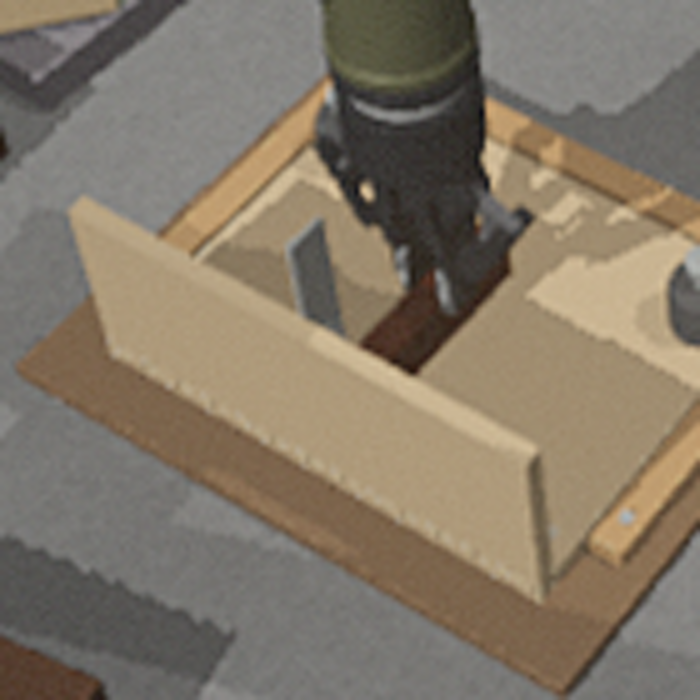

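View pics/t21.png

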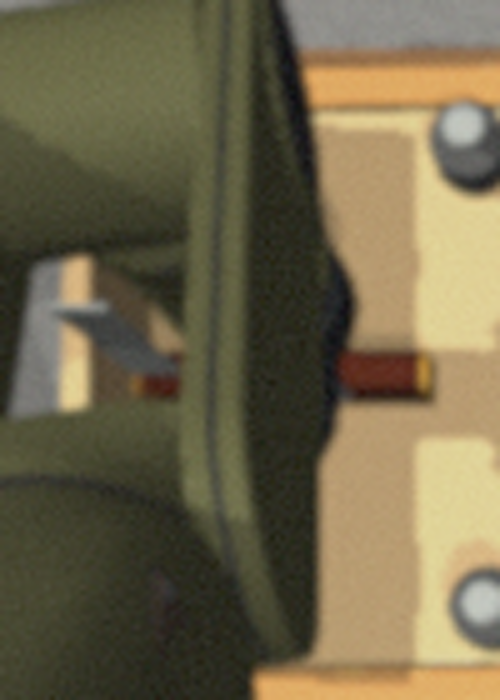

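Plane fits to the side's outer face give a lean of 0.117 at the start and 0.001 now. One slightly firmer press, then I hold and recheck.

Emit:
play_rows([
  {"dx": 0.001, "dy": 0, "dz": 0.0005, "wx": 0, "wy": 0.05, "wz": 0, "grip": 0.005},
  {"dx": 0, "dy": 0, "dz": 0, "wx": 0, "wy": 0, "wz": 0, "grip": 0.005},
  {"dx": 0, "dy": 0, "dz": 0, "wx": 0, "wy": 0, "wz": 0, "grip": 0.005},
  {"dx": 0, "dy": 0, "dz": 0, "wx": 0, "wy": 0, "wz": 0, "grip": 0.005},
  {"dx": 0, "dy": 0, "dz": 0, "wx": 0, "wy": 0, "wz": 0, "grip": 0.005},
  {"dx": 0, "dy": 0, "dz": 0, "wx": 0, "wy": 0, "wz": 0, "grip": 0.005},
])

```text
time_s: 25.65
eef_pos: [0.5743, 0.1496, 0.0511]
ee_rot: [0.002, 0.694, 0.72, 0.0]
wrist_force: [-1.5, -17.1, 21.5]
finger_gap: 0.232
```

```bash
python3 - <<'E'
from h import *
go(.5732,.1499,.0512,92.0)
A=[]
for i in range(3):
    p,d=eyes.get_image('side')
    W=cloud('side',d)[225:268,130:205].reshape(-1,3); W=W[np.isfinite(W).all(1)]
    w=W[(W[:,2]>.035)&(W[:,2]<.12)&(W[:,1]>.21)&(W[:,1]<.29)]
    for _ in range(8):
        n=np.linalg.svd(w-w.mean(0),full_matrices=False)[2][2]; r=(w-w.mean(0))@n
        if _<7: w=w[abs(r)<max(.003,2*r.std())]
    n=n*np.sign(n[1]); A.append(np.arcsin(n[2])); 
# base plane for camera tilt check
B=cloud('side',d)[170:255,150:270].reshape(-1,3); B=B[np.isfinite(B).all(1)]; b=B[(abs(B[:,2]-.024)<.006)&(B[:,1]<.2)&(B[:,1]>.03)&(B[:,0]>.44)&(B[:,0]<.7)]
m=np.linalg.svd(b-b.mean(0),full_matrices=False)[2][2]; m*=np.sign(m[2]); print('lean',np.round(A,4),'base normal',m.round(4),len(b),b.mean(0))
cv2.imwrite('pics/s22.png',p)
p,d=eyes.get_image('top'); cv2.imwrite('pics/t22.png',p)
st()
E
```

```text
t 25.65 p [0.5743 0.1496 0.0511] R [[-0.0369, 0.9993, 0.0029], [0.9993, 0.0369, -0.0018], [-0.0019, 0.0028, -1.0]] F [ -1.51 -17.12  21.47] T [-3.03  0.37 -0.02] gap 0.232 q [ 0.185  0.514  1.684 -0.003  0.942  0.15 ]
yaw 92.11 tool delta [ 0.0003 -0.0011 -0.0001]
wz 0.11 tilt rotvec tool(deg) [0.16 0.11 0.12]
lean [ 0.0037 -0.0011  0.0017] base normal [ 7.0e-04 -1.4e-03  1.0e+00] 2202 [0.54694119 0.11517333 0.02276538]
t 25.85 p [0.5743 0.1496 0.0511] R [[-0.037, 0.9993, 0.0029], [0.9993, 0.037, -0.0018], [-0.0019, 0.0028, -1.0]] F [ -1.9  -17.84  20.99] T [-3.07  0.35  0.01] gap 0.232 q [ 0.185  0.514  1.684 -0.003  0.942  0.15 ]
```

View pics/s22.png

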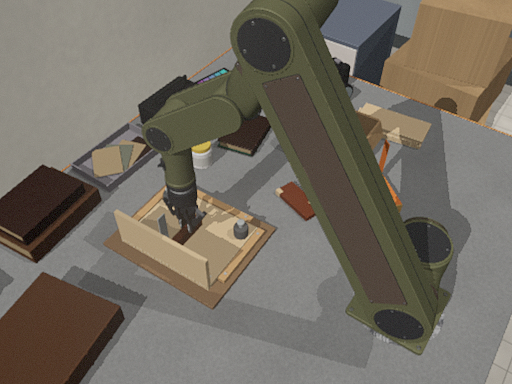

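View pics/t22.png

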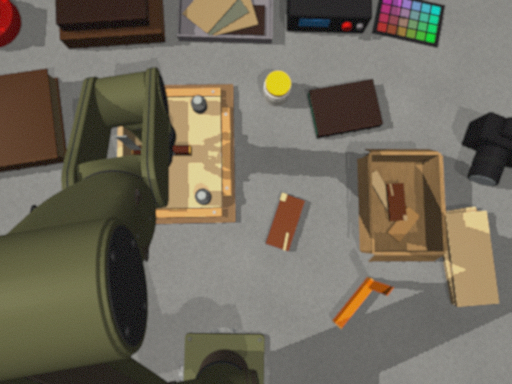

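The top view shows the strip in the carton at (397,200), and the weights, jar, volume and look-alikes where they were. The side stands upright at (160,245) in the side view, with the square held against it, so I'm handing in.

```bash
python3 -c "
from h import *
print(arm.close_job()); st()"
```

```text
the job is handed in; nothing more can be done
None
the job is handed in; nothing more can be done
```

The job is handed in at about 26 s. The spoiled strip is in the waste carton, and the arm is still holding the try square pressed down into the corner, near the middle of the side.

**Last checks:**
- **Side:** plane fits to its outer face gave a lean of 0.117 rad at the start. At the end, three fits gave 0.004, -0.001 and 0.002 rad, so it is upright within the measuring noise.
- **Square:** the tool stayed at the height where the stock met the base, so I take the stock to lie flat. It stopped advancing within 1 mm of where I expected the corner. The blade edge against the side was judged from this and the side's angle, because the arm hid most of it from the cameras.
- **Forces:** about 17 N towards the side and 21 N down, steady until handing in.
- **Other things:** the weights, jar, small volume and look-alikes looked unmoved in the last top view.

**What failed or disagreed:**
- The first two closings on the strip went over its top, because the fingertips reached less far ahead of the tool point than I had taken from the description. I reopened and went lower; the third closing held.
- I gripped the square once, then again about 6 mm higher, so that the fingertips would not touch the base.
- The two cameras disagreed by 2 to 5 mm in y, so I used values between them and confirmed the contacts by touch.

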